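# Set a shaft blank in the drilling fixture and clamp it

## Task

Get the round shaft blank ready for cross-drilling: push it along the V-blocks until its end inside the fixture sits fully home against the end stop. Then wind the handwheel clockwise (seen from above) until you feel the pressure foot bear on the blank, and give the wheel one further quarter turn to clamp it. Leave the blank home against the stop, and do not disturb the caliper, the piston or the mug.

Things in the scene. Friction and masses are not known exactly. Their poses are not given: they have to be found in the camera images.
- fixture: Drilling fixture bolted to the bench: grey base plate 120 (x) by 205 (y) by 16 mm, two V-blocks along y (ending at y = -95 mm), a yoke over y = 0 (118 by 40 mm, top z = 129 mm, nut boss to 140 mm) with the clamp screw, a drill-bush bracket at y = +50 mm (to z = 102 mm), an end stop beyond it. Origin: under the base on the screw's axis; y points along the V to the stop, z up.
- shaft_blank: Solid round aluminium bar, diameter 32 mm, 200 mm long, about 0.5 kg, lying loose in the V-blocks, axis 55 mm above the bench, its free end standing out beyond the base. Origin: its centre; y axis along the bar towards the stop. It starts 20 to 45 mm short of the stop and slides under a push of about 3 to 7 N.
- blank_stop_end (a point): Centre of the blank's end face that must meet the end stop.
- blank_free_end (a point): Centre of the blank's other, free end face, outside the fixture on its -y side: push here. With the blank home it is 130 mm from the screw's axis.
- stop_face (a point): Centre of the end stop's face (a round button 22 mm across) on the blank's axis, 70 mm from the screw's axis. The blank is home when blank_stop_end touches it.
- wheel_centre (a point): Centre of the handwheel's rim circle, on the vertical screw axis, 194 to 197 mm above the bench at the start. Plain wheel, no crank handle: rim of round section 15 mm thick on a circle of radius 65 mm, three spokes 11 mm thick, 120 degrees apart; the point's x axis lies along one spoke, z is up. Between spokes the rim can be gripped from above, one finger inside, one outside.
- handwheel (a joint): Angle of the handwheel in rad, growing clockwise seen from above; that lowers wheel and foot by 12 mm a turn. It starts at 0 to 1.5 rad, the foot 3 to 6 mm clear of the blank; it can turn to 6.4 rad. The wheel stays where it is left. Turning it takes 0.42 N m (6.5 N at the rim); when the foot meets the blank this rises distinctly, by 0.2 N m within 0.5 rad, then by 0.07 N m per rad.
- caliper: Vernier caliper, 236 mm long, lying flat on the bench to the right of the fixture, nearer the robot. Leave it.
- piston: Old piston, 62 mm across and 60 mm tall, standing left of the fixture. Leave it.
- mug: Green and white mug, 86 mm across and 88 mm tall, standing right of the fixture, farther out. Leave it.
- wheel_hub (a point): Centre of the top of the wheel's hub, 13 mm below wheel_centre. The hub is 30 mm across (38 mm at its foot), so there are 42 mm free between hub and rim. The spokes rise from the hub to the rim.
- pressure_foot: Steel foot, 28 mm across, under the clamp screw; it does not turn. Origin: centre of its lower face. It meets the blank's top, 71 mm above the bench. Preloaded disc springs between screw and foot begin to give at 120 N, about 0.5 rad of the wheel after the first touch; then the clamping force grows by about 37 N per rad. A quarter turn past the touch gives about 155 to 175 N.

How it is judged:
By the outcome, as a careful person would: the job done as asked, in the order asked, and still so for the second after the job is handed in, with the robot touching nothing.
It also fails if it takes over 72 s, if anything falls off the work surface, if the arm or the gripper's body presses on something with over 40 N, if the wrist force passes 120 N, or if a joint passes its speed limit or range.

## Robot

A 6-joint arm with a two-finger parallel gripper is mounted at the origin on the work surface; the furniture and walls round the work are solid. World frame = base frame: x ahead of the robot, y to its left, z up, the work surface at z = 0. Lengths are in m, angles in degrees, forces in N, time in s.
With the tool pointing down it reaches from about 0.225 to 0.725 m from the base axis. Payload 3.1 kg.
Tool frame: the origin (TCP) lies at the very end of the fingers, on their centre line; the grasp point (between the pads) lies 19 mm behind it (env.tcp_to_grasp is the y of the grasp point in the tool frame, in m); y points along the fingers, x is the direction in which the jaws open and shut, and the axes are right-handed (so a half turn about y gives the same grasp; the last joint's range is limited). The gripper opens to 85 mm and grips with 20 to 120 N. Pads are 22 mm wide; open, the fingers measure 114 mm over their backs; the gripper's body (76 mm by 85 mm) begins 54 mm behind the grasp point. The pads swing forward as they close: fully open they stand 13 mm farther back than shut.
Start: joints at [-76.765, 2.75, 5.684, 92.934, 0, 82.678], TCP at [0.184, -0.492, 0.195] pointing down, gripper open.
Joint ranges: [-166.93, 166.93], [-56.73, 111.36], [-69.38, 81.34], [-121.58, 131.49], [-85.45, 84.26], [-180, 180]. Speed limits (degrees/s): [159.86, 159.86, 180, 180, 180, 180].

## Interface

Orientations are given as a 3x3 rotation matrix whose columns are the frame's x, y, z axes.
In Python, from bench import env, optics, spotter gives the robot as it stands.
- The arm moves only by the tool step_arm, never from a script. Its argument "plan" is a list of rows, each an object of numbers: "x", "y", "z": the shift along the tool's x, y, z in mm; "rx", "ry", "rz": the turn, a rotation vector about the tool's x, y, z in rad; "gripper": the opening in per cent of the stroke, from 0 (shut) to 100 (fully open). A call has 1 to 20 rows; each row shifts and turns the commanded pose from where the row before left it, along the tool's axes as they then stand; what a row does not reach is not made up. A row lasts 1/12 s, in which the tool goes at most 41.7 mm and 7.16 degrees, less where a joint would pass 70% of its speed; a pose out of reach is approached as far as the arm can. A call with a gripper value outside its range is refused whole. The fingers move at their own pace and stop on an object; the grip force is fixed at half the most. Time passes only in rows, so rows that do not move let the fingers close. It gives the time, the measured TCP pose, the force and the opening at its end, in the units of the state.
- env.sense(): the state, without advancing time (a new reading comes with each control period).
- optics.read_camera(name): name is "side" or "top"; returns a dict with "pixels" (384x512x3 uint8, blue, green, red), "K" (3x3 intrinsics, pixels), "extrinsics" (4x4, takes a point from camera to world coordinates). Camera axes: x right, y up, looking along -z (the intrinsics and any distortion apply to the point x, -y, -z); pixel columns grow to the right and rows downward; lengths in m; the calibration is good to about 2 mm. A picture is of the moment at which its call begins. There is no depth.
- env.close_job(): hands the job in, once; it reports no verdict.
Trained networks look in a picture, given as the dict that the camera call returned (one of the last four; its "shot" number tells which), for a name from the list of things; names that differ only in an ending like _2 or _b are one class to them, and where a whole thing is asked for, a point or a joint stands for the part that bears it (a point fixed in the world has none). Each returns a list of dicts, best first, with "confidence" (0 to 1); they miss things now and then, are a little off and sometimes report something else, mostly with a low value. They report only what shows in the picture. A call takes as long as a camera call.
- spotter.boxes_of(picture, target): "at" ([x, y, z] in m, in world coordinates, good to about 4 mm: the middle of the surface that is visible of it).
- spotter.regions_of(picture, target): "mask" (384x512 bool, what is visible of it).
- spotter.landmark_of(picture, target): "at" ([x, y, z] in m, in world coordinates, good to about 4 mm: a listed point, or the origin of a listed thing).
The state is a dict: "clock": time; "joint_pos": joint angles; "dq": joint speeds; "tau": joint torques, N m; "ee_pos": TCP position; "tool_rot": TCP orientation; "force": force on the tool from outside, world axes, zero at the start; "wrist_torque": the same for the moment, N m; "finger_gap": finger opening in m.
Only numpy, scipy, OpenCV 4.12 (cv2) and the standard library are available. Lean on these libraries where they do the work, as an engineer would, in place of code of your own. Each camera call takes 0.05 s, during which the arm holds its last target.

## Working session

There is one attempt and no reset: what is moved stays moved. The work goes in short steps, Python scripts to look and compute and a tool call to move; the robot and the scene stay as the last step left them, time stands still between calls to the robot, and variables do not carry over. Pictures are saved under pics/ and viewed, and the job is handed in when it is done.

Besides the shell and the picture viewer there is one more tool, called after "Emit:" by a JSON object that holds its "api" and its "payload", one argument or row to a line. step_arm: Moves the arm, as the interface text tells. Its arguments: {"type":"object","properties":{"plan":{"type":"array","items":{"type":"object","properties":{"x":{"type":"number"},"y":{"type":"number"},"z":{"type":"number"},"rx":{"type":"number"},"ry":{"type":"number"},"rz":{"type":"number"},"gripper":{"type":"number"}}}}},"required":["plan"]}

```bash
ls; mkdir -p pics; cat > h.py <<'E'
import numpy as np, cv2
from bench import env, optics, spotter
def proj(p,P):
    P=np.atleast_2d(P); E=np.linalg.inv(np.array(p["extrinsics"])); c=(E[:3,:3]@P.T).T+E[:3,3]
    c=c*[1,-1,-1]; u=(np.array(p["K"])@c.T).T; return u[:,:2]/u[:,2:]
E
python3 - <<'E'
from h import *
s=env.sense(); print({k:np.round(v,3).tolist() for k,v in s.items()}); print(env.tcp_to_grasp)
for n in ["side","top"]:
    p=optics.read_camera(n); print(n,[k for k in p],np.round(p["K"],1).tolist(),np.round(p["extrinsics"],3).tolist())
    cv2.imwrite(f"pics/{n}0.png",p["pixels"])
    for t in ["fixture","shaft_blank","blank_stop_end","blank_free_end","stop_face","wheel_centre","wheel_hub","pressure_foot","caliper","piston","mug"]:
        r=spotter.landmark_of(p,t)
        print(t,[(np.round(a["at"],4).tolist(),round(a["confidence"],2),[ (k,np.round(v,3).tolist()) for k,v in a.items() if k not in("at","confidence")]) for a in r[:2]])
E
```

```text
pics
{'clock': 0.0, 'joint_pos': [-76.766, 2.793, 5.589, 92.934, -0.0, 82.678], 'dq': [-0.025, 0.044, -0.036, -0.115, 0.155, -0.052], 'tau': [0.0, -33.878, 32.002, 0.02, -0.0, -0.0], 'ee_pos': [0.184, -0.491, 0.194], 'tool_rot': [[0.351, -0.001, 0.936], [-0.936, 0.002, 0.351], [-0.002, -1.0, 0.0]], 'force': [0.338, 0.098, -0.015], 'wrist_torque': [-0.004, -0.061, 0.002], 'finger_gap': 0.085}
-0.0187
side ['pixels', 'K', 'extrinsics', 'shot'] [[390.3, 0.0, 254.7], [0.0, 390.3, 192.9], [0.0, 0.0, 1.0]] [[0.669, -0.647, 0.365, 0.893], [0.743, 0.581, -0.331, -0.403], [0.003, 0.493, 0.87, 1.076], [0.0, 0.0, 0.0, 1.0]]
fixture [([0.5422, 0.0213, 0.0006], 0.87, []), ([0.5747, 0.2951, -0.0044], 0.73, [])]
shaft_blank [([0.5295, -0.0552, 0.0558], 0.94, [])]
blank_stop_end [([0.5485, 0.0464, 0.0572], 0.94, [])]
blank_free_end [([0.5085, -0.1529, 0.0566], 0.86, [])]
stop_face []
wheel_centre [([0.5424, 0.0235, 0.1996], 0.6, [])]
wheel_hub [([0.5417, 0.019, 0.1832], 0.74, [])]
pressure_foot []
caliper [([0.4029, -0.3284, 0.0011], 0.82, [])]
piston [([0.5734, 0.2931, -0.0036], 0.73, [])]
mug [([0
[... 176 characters left out ...]
[[0.003, 0.988, -0.154, 0.289], [-1.0, 0.002, -0.007, -0.035], [-0.007, 0.154, 0.988, 1.432], [0.0, 0.0, 0.0, 1.0]]
fixture [([0.5423, 0.0216, 0.0047], 0.92, []), ([0.5909, -0.3671, 0.0052], 0.53, [])]
shaft_blank [([0.5256, -0.054, 0.0526], 0.71, []), ([0.5093, -0.1516, 0.0578], 0.36, [])]
blank_stop_end [([0.5517, 0.0388, 0.0527], 0.75, [])]
blank_free_end [([0.5078, -0.1515, 0.0609], 0.68, [])]
stop_face []
wheel_centre [([0.5431, 0.0204, 0.1988], 0.65, [])]
wheel_hub [([0.5409, 0.0187, 0.1821], 0.9, [])]
pressure_foot [([0.5442, 0.02, 0.1955], 0.24, [])]
caliper [([0.397, -0.328, 0.0023], 0.77, [])]
piston [([0.5742, 0.2962, 0.0005], 0.57, [])]
mug [([0.5895, -0.3674, 0.0038], 0.88, [])]
```

View pics/side0.png

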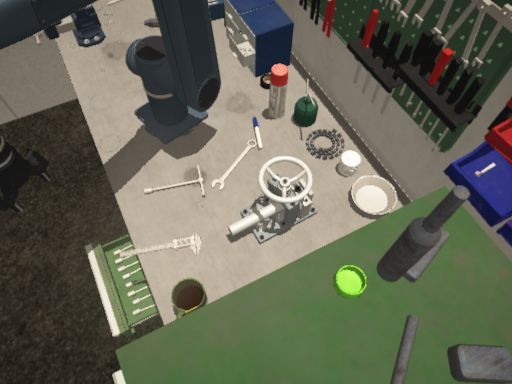

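View pics/top0.png

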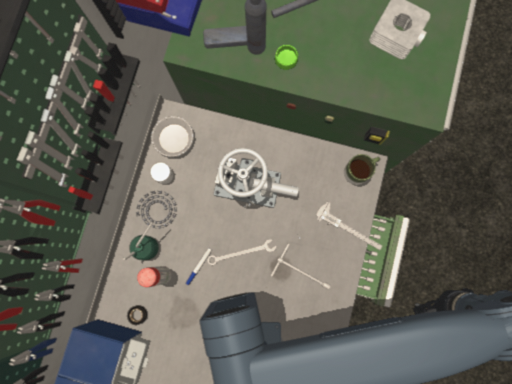

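```bash
python3 - <<'E'
from h import *
R={}
for k in range(2):
  for n in ["side","top"]:
    p=optics.read_camera(n)
    for t in ["fixture","shaft_blank","blank_stop_end","blank_free_end","wheel_centre","wheel_hub"]:
        r=spotter.landmark_of(p,t)
        if r and r[0]["confidence"]>.5: R.setdefault((t),[]).append(r[0]["at"])
    if k==0:
      pc=p["pixels"]
      C=proj(p,[[.542,.0205,.196]])[0]
      x0,y0=(C-[75,55]).astype(int); crop=cv2.resize(pc[y0:y0+110,x0:x0+150],None,fx=5.3,fy=5.3,interpolation=cv2.INTER_CUBIC)
      for rad,z in((.065,.196),):
        for a in range(0,360,10):
          q=proj(p,[[.542+rad*np.cos(np.radians(a)),.0205+rad*np.sin(np.radians(a)),z]])[0]
          u=tuple(((q-[x0,y0]+.5)*5.3).astype(int)); cv2.circle(crop,u,2,(0,0,255),-1)
          if a%30==0: cv2.putText(crop,str(a),u,0,.45,(255,0,0),1)
      cv2.imwrite(f"pics/w_{n}.png",crop)
for t,v in R.items(): print(t,np.round(v,4).tolist(),np.round(np.mean(v,0),4))
E
```

```text
fixture [[0.5438, 0.0205, 0.0019], [0.5416, 0.0214, 0.0007], [0.5423, 0.0216, 0.0037]] [0.5426 0.0212 0.0021]
shaft_blank [[0.5269, -0.0572, 0.0526], [0.5273, -0.0546, 0.0585], [0.5288, -0.0558, 0.0543], [0.5278, -0.0541, 0.0571]] [ 0.5277 -0.0554  0.0556]
blank_stop_end [[0.5469, 0.0448, 0.0541], [0.553, 0.0406, 0.0544], [0.548, 0.0446, 0.0543], [0.5506, 0.0389, 0.0519]] [0.5496 0.0422 0.0537]
blank_free_end [[0.5084, -0.1473, 0.058], [0.5119, -0.1503, 0.06], [0.508, -0.1509, 0.0562], [0.5106, -0.1492, 0.0582]] [ 0.5097 -0.1494  0.0581]
wheel_centre [[0.5429, 0.0225, 0.2007], [0.5455, 0.0178, 0.1948], [0.5437, 0.0205, 0.1987], [0.543, 0.0184, 0.1972]] [0.5438 0.0198 0.1978]
wheel_hub [[0.5452, 0.016, 0.1814], [0.5438, 0.0184, 0.1869], [0.546, 0.0192, 0.1847]] [0.545  0.0179 0.1843]
```

View pics/w_top.png

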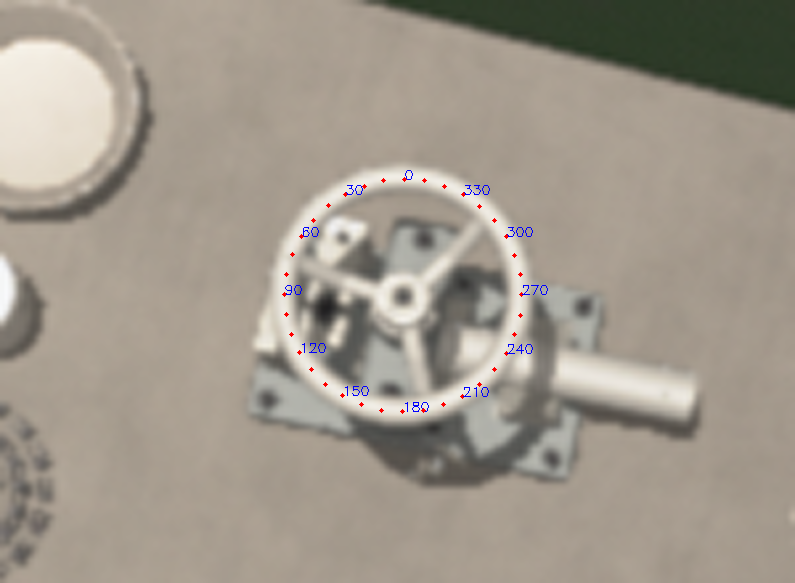

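View pics/w_side.png

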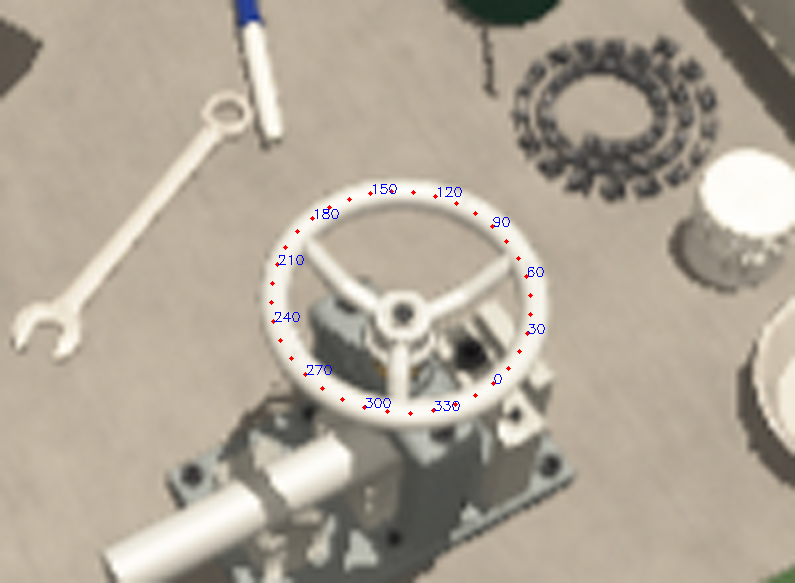

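Emit:
{"api": "step_arm", "payload": {
  "plan": [
    {"x": -14,"z": 33,"gripper": 0},
    {"x": -14,"z": 33,"gripper": 0},
    {"x": -14,"z": 33,"gripper": 0},
    {"x": -14,"z": 33,"gripper": 0},
    {"x": -14,"z": 33,"gripper": 0},
    {"x": -14,"z": 33,"gripper": 0},
    {"x": -14,"z": 33,"gripper": 0},
    {"x": -14,"z": 33,"gripper": 0},
    {"x": -14,"z": 33,"gripper": 0},
    {"x": -14,"z": 33,"gripper": 0},
    {"x": -14,"z": 33,"gripper": 0},
    {"x": -14,"z": 33,"gripper": 0},
    {"gripper": 0}
  ]
}}

```text
validation failed for argument at $.pl...
```

Emit:
{"api": "step_arm", "payload": {
  "plan": [
    {"ry": -0.1},
    {"ry": -0.1},
    {"ry": -0.1},
    {"ry": -0.1},
    {"ry": -0.1},
    {"ry": -0.1},
    {"ry": -0.1},
    {"ry": -0.1},
    {"ry": -0.1},
    {"ry": -0.12},
    {}
  ]
}}

```text
validation failed for argument at $.pl...
```

```bash
cat >> h.py <<'E'
C=np.array([.543,.0205]); d=np.array([.192,.981]); d/=np.linalg.norm(d); r=np.array([d[1],-d[0]])
def st():
    s=env.sense(); R=np.array(s["tool_rot"]); p=np.array(s["ee_pos"])
    yx=np.degrees(np.arctan2(R[1,0],R[0,0])); q=p[:2]-C
    print("t",round(s["clock"],2),"p",np.round(p,4),"yaw_x",round(yx,2),"yaxis",np.round(R[:,1],4),"q",np.round(s["joint_pos"],1),"gap",s["finger_gap"])
    print("F",np.round(s["force"],2),"Ftool",np.round(R.T@s["force"],2),"M",np.round(s["wrist_torque"],3),"rel C: along",round(q@d*1e3,1),"right",round(q@r*1e3,1),"rad",round(np.hypot(*q)*1e3,1),"phi",round(np.degrees(np.arctan2(q[1],q[0])),1))
    return s,R,p
E
python3 -c "
from h import *
s,R,p=st()
p=optics.read_camera('top');cv2.imwrite('pics/t1.png',p['pixels'])
p=optics.read_camera('side');cv2.imwrite('pics/s1.png',p['pixels'])"
```

```text
t 2.6 p [ 0.1843 -0.4915  0.195 ] yaw_x -69.44 yaxis [ 0.  0. -1.] q [-76.8   2.7   5.7  92.9   0.   82.7] gap 0.08520531157361723
F [ 0.39  0.52 -0.31] Ftool [-0.35  0.31  0.55] M [-0.01  -0.052  0.006] rel C: along -571.4 right -253.6 rad 625.2 phi -125.0
```

View pics/s1.png

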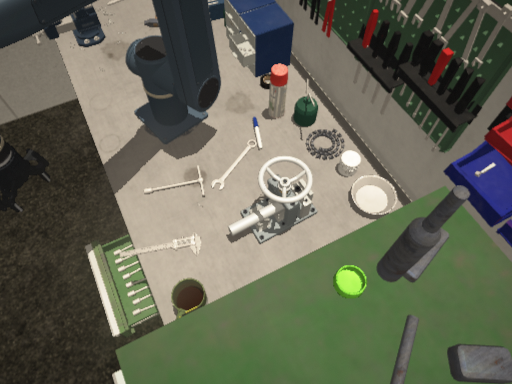

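Emit:
{"api": "step_arm", "payload": {
  "plan": [
    {"x": -14,"y": 0,"z": 33,"rx": 0,"ry": 0,"rz": 0,"gripper": 0},
    {"x": -14,"y": 0,"z": 33,"rx": 0,"ry": 0,"rz": 0,"gripper": 0},
    {"x": -14,"y": 0,"z": 33,"rx": 0,"ry": 0,"rz": 0,"gripper": 0},
    {"x": -14,"y": 0,"z": 33,"rx": 0,"ry": 0,"rz": 0,"gripper": 0},
    {"x": -14,"y": 0,"z": 33,"rx": 0,"ry": 0,"rz": 0,"gripper": 0},
    {"x": -14,"y": 0,"z": 33,"rx": 0,"ry": 0,"rz": 0,"gripper": 0},
    {"x": -14,"y": 0,"z": 33,"rx": 0,"ry": 0,"rz": 0,"gripper": 0},
    {"x": -14,"y": 0,"z": 33,"rx": 0,"ry": 0,"rz": 0,"gripper": 0},
    {"x": -14,"y": 0,"z": 33,"rx": 0,"ry": 0,"rz": 0,"gripper": 0},
    {"x": -14,"y": 0,"z": 33,"rx": 0,"ry": 0,"rz": 0,"gripper": 0},
    {"x": -14,"y": 0,"z": 33,"rx": 0,"ry": 0,"rz": 0,"gripper": 0},
    {"x": -14,"y": 0,"z": 33,"rx": 0,"ry": 0,"rz": 0,"gripper": 0},
    {"x": 0,"y": 0,"z": 0,"rx": 0,"ry": 0,"rz": 0,"gripper": 0}
  ]
}}

```text
clock: 3.78
ee_pos: [0.4998, -0.1906, 0.1945]
tool_rot: [[0.358, 0.002, 0.934], [-0.934, 0.003, 0.358], [-0.002, -1.0, 0.003]]
force: [-1.1, -0.5, -0.2]
finger_gap: -0.0
```

Emit:
{"api": "step_arm", "payload": {
  "plan": [
    {"x": 0,"y": 0,"z": 0,"rx": 0,"ry": -0.1,"rz": 0,"gripper": 0},
    {"x": 0,"y": 0,"z": 0,"rx": 0,"ry": -0.1,"rz": 0,"gripper": 0},
    {"x": 0,"y": 0,"z": 0,"rx": 0,"ry": -0.1,"rz": 0,"gripper": 0},
    {"x": 0,"y": 0,"z": 0,"rx": 0,"ry": -0.1,"rz": 0,"gripper": 0},
    {"x": 0,"y": 0,"z": 0,"rx": 0,"ry": -0.1,"rz": 0,"gripper": 0},
    {"x": 0,"y": 0,"z": 0,"rx": 0,"ry": -0.1,"rz": 0,"gripper": 0},
    {"x": 0,"y": 0,"z": 0,"rx": 0,"ry": -0.1,"rz": 0,"gripper": 0},
    {"x": 0,"y": 0,"z": 0,"rx": 0,"ry": -0.1,"rz": 0,"gripper": 0},
    {"x": 0,"y": 0,"z": 0,"rx": 0,"ry": -0.1,"rz": 0,"gripper": 0},
    {"x": 0,"y": 0,"z": 0,"rx": 0,"ry": -0.12,"rz": 0,"gripper": 0},
    {"x": 0,"y": 0,"z": 0,"rx": 0,"ry": 0,"rz": 0,"gripper": 0}
  ]
}}

```text
clock: 4.7
ee_pos: [0.4958, -0.1955, 0.195]
tool_rot: [[0.982, -0.0, 0.189], [-0.189, -0.0, 0.982], [-0.0, -1.0, -0.0]]
force: [-0.7, -0.4, 0.8]
finger_gap: 0.0
```

```bash
python3 -c "
from h import *
s,R,p=st()
p=optics.read_camera('side');cv2.imwrite('pics/s2.png',p['pixels'])"
```

```text
t 4.7 p [ 0.4958 -0.1955  0.195 ] yaw_x -10.91 yaxis [-2.e-04 -1.e-04 -1.e+00] q [-28.7   4.    6.9  93.   -0.   72.2] gap 8.230238912107726e-06
F [-0.67 -0.43  0.84] Ftool [-0.58 -0.83 -0.55] M [0.012 0.008 0.026] rel C: along -221.1 right -4.8 rad 221.1 phi -102.3
```

View pics/s2.png

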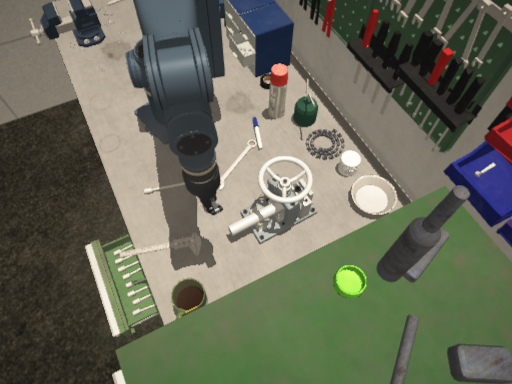

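Emit:
{"api": "step_arm", "payload": {
  "plan": [
    {"x": 5,"y": 30,"z": 0,"rx": 0,"ry": 0,"rz": 0,"gripper": 0},
    {"x": 0,"y": 30,"z": 0,"rx": 0,"ry": 0,"rz": 0,"gripper": 0},
    {"x": 0,"y": 30,"z": 0,"rx": 0,"ry": 0,"rz": 0,"gripper": 0},
    {"x": 0,"y": 30,"z": 0,"rx": 0,"ry": 0,"rz": 0,"gripper": 0},
    {"x": 0,"y": 30,"z": 0,"rx": 0,"ry": 0,"rz": 0,"gripper": 0},
    {"x": 0,"y": 0,"z": 0,"rx": 0,"ry": 0,"rz": 0,"gripper": 0},
    {"x": 0,"y": 0,"z": 0,"rx": 0,"ry": 0,"rz": 0,"gripper": 0}
  ]
}}

```text
clock: 5.33
ee_pos: [0.4988, -0.1952, 0.0431]
tool_rot: [[0.981, -0.005, 0.193], [-0.193, 0.003, 0.981], [-0.005, -1.0, 0.002]]
force: [0.7, -0.3, 0.9]
finger_gap: -0.0002
```

```bash
python3 -c "
from h import *
s,R,p=st()
p=optics.read_camera('side');im=p['pixels'];cv2.imwrite('pics/s3.png',cv2.resize(im[140:260,150:330],None,fx=4.2,fy=4.2))"
```

```text
t 5.33 p [ 0.4988 -0.1952  0.0431] yaw_x -11.12 yaxis [-0.0048  0.0026 -1.    ] q [-28.5   5.9  -8.3  76.1  -0.   72.6] gap -0.00015203170295526838
F [ 0.66 -0.29  0.95] Ftool [ 0.7  -0.95 -0.15] M [-0.051 -0.02  -0.033] rel C: along -220.1 right -1.9 rad 220.2 phi -101.6
```

View pics/s3.png

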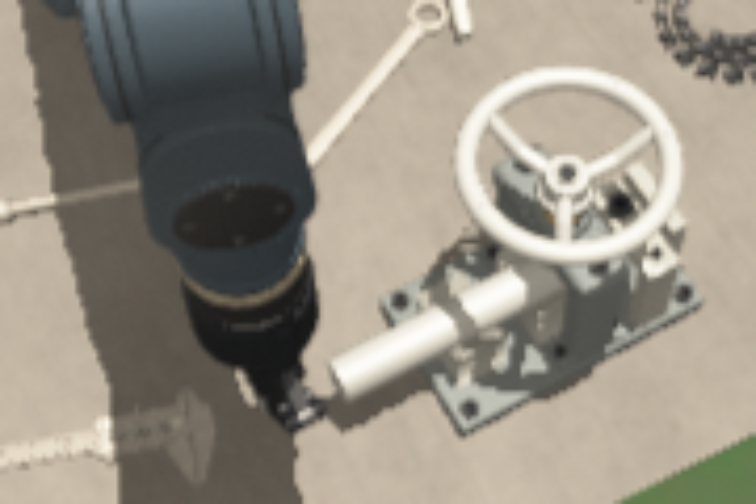

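Emit:
{"api": "step_arm", "payload": {
  "plan": [
    {"x": 2,"y": 0,"z": 10,"rx": 0,"ry": 0,"rz": 0,"gripper": 0},
    {"x": 0,"y": 0,"z": 10,"rx": 0,"ry": 0,"rz": 0,"gripper": 0},
    {"x": 0,"y": 0,"z": 6,"rx": 0,"ry": 0,"rz": 0,"gripper": 0},
    {"x": 0,"y": 0,"z": 4,"rx": 0,"ry": 0,"rz": 0,"gripper": 0},
    {"x": 0,"y": 0,"z": 3,"rx": 0,"ry": 0,"rz": 0,"gripper": 0},
    {"x": 0,"y": 0,"z": 3,"rx": 0,"ry": 0,"rz": 0,"gripper": 0},
    {"x": 0,"y": 0,"z": 3,"rx": 0,"ry": 0,"rz": 0,"gripper": 0}
  ]
}}

```text
clock: 5.97
ee_pos: [0.5106, -0.1579, 0.0452]
tool_rot: [[0.982, 0.0, 0.191], [-0.191, -0.0, 0.982], [0.0, -1.0, -0.0]]
force: [0.2, 0.4, 0.3]
finger_gap: 0.0001
```

Emit:
{"api": "step_arm", "payload": {
  "plan": [
    {"x": 0,"y": 0,"z": 3,"rx": 0,"ry": 0,"rz": 0,"gripper": 0},
    {"x": 0,"y": 0,"z": 3,"rx": 0,"ry": 0,"rz": 0,"gripper": 0},
    {"x": 0,"y": 0,"z": 3,"rx": 0,"ry": 0,"rz": 0,"gripper": 0}
  ]
}}

```text
clock: 6.22
ee_pos: [0.5121, -0.1492, 0.0449]
tool_rot: [[0.982, -0.0, 0.191], [-0.191, 0.0, 0.982], [-0.0, -1.0, 0.0]]
force: [-0.2, -0.2, -0.5]
finger_gap: 0.0002
```

Emit:
{"api": "step_arm", "payload": {
  "plan": [
    {"x": 0,"y": 0,"z": 3,"rx": 0,"ry": 0,"rz": 0,"gripper": 0},
    {"x": 0,"y": 0,"z": 3,"rx": 0,"ry": 0,"rz": 0,"gripper": 0},
    {"x": 0,"y": 0,"z": 3,"rx": 0,"ry": 0,"rz": 0,"gripper": 0}
  ]
}}

```text
clock: 6.47
ee_pos: [0.5139, -0.1404, 0.045]
tool_rot: [[0.982, -0.0, 0.191], [-0.191, 0.0, 0.982], [-0.0, -1.0, -0.0]]
force: [0.8, -0.5, 0.3]
finger_gap: -0.0002
```

```bash
python3 -c "
from h import *
s,R,p=st()"
```

```text
t 6.47 p [ 0.5139 -0.1404  0.045 ] yaw_x -11.01 yaxis [-1.e-04  0.e+00 -1.e+00] q [-22.5   5.1  -9.   75.9  -0.   78.5] gap -0.00017157044305575692
F [ 0.78 -0.49  0.29] Ftool [ 0.86 -0.29 -0.33] M [-0.017 -0.007  0.011] rel C: along -163.5 right 2.3 rad 163.5 phi -100.3
```

```bash
python3 -c "
from h import *
p=optics.read_camera('side');im=p['pixels'];cv2.imwrite('pics/s4.png',cv2.resize(im[140:260,150:330],None,fx=4.2,fy=4.2))
p=optics.read_camera('top');im=p['pixels'];cv2.imwrite('pics/t4.png',cv2.resize(im[130:250,180:360],None,fx=4.2,fy=4.2))"
```

```text
(no output)
```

View pics/s4.png

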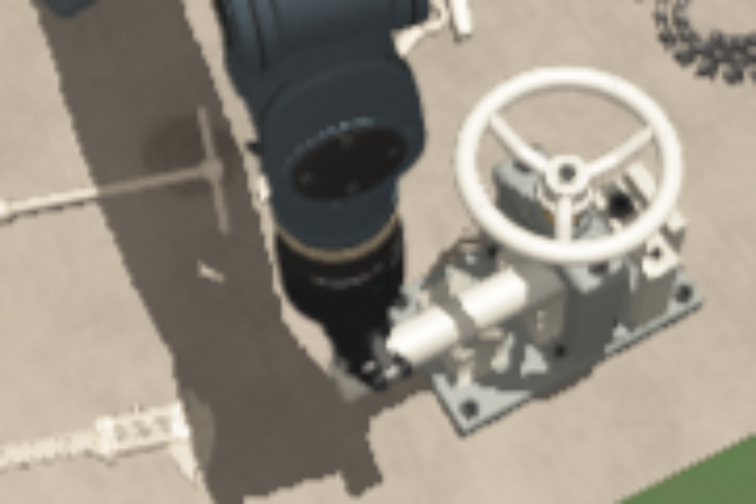

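View pics/t4.png

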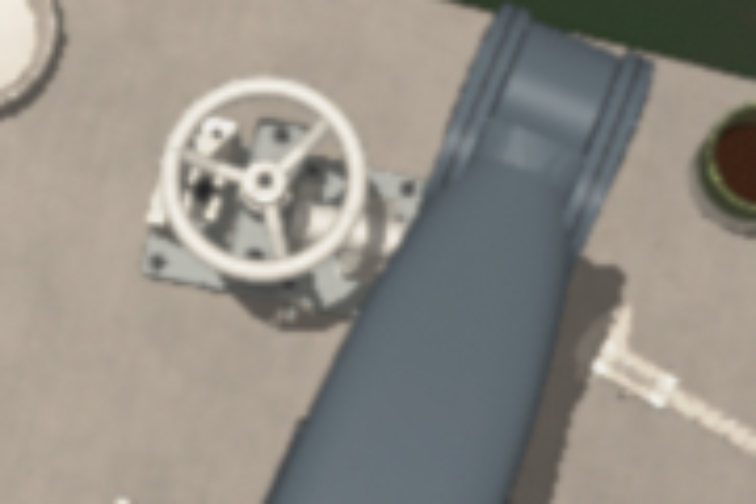

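```bash
python3 -c "
from h import *
s,R,P=st()
p=optics.read_camera('side');im=p['pixels']
c=cv2.resize(im[180:250,200:310],None,fx=7,fy=7,interpolation=cv2.INTER_CUBIC)
pts={'T':P,'f':P+R[:,2]*.011+[0,0,.01],'b':P-R[:,2]*.011+[0,0,.01],'e':np.r_[C-.174*d,.055],'h':np.r_[C-.13*d,.055],'x':P+R[:,0]*.0145,'X':P-R[:,0]*.0145}
for k,v in pts.items():
    u=proj(p,v)[0]; u=tuple(((u-[200,180]+.5)*7).astype(int)); print(k,u); cv2.circle(c,u,3,(0,0,255),-1); cv2.putText(c,k,u,0,.6,(255,0,0),2)
cv2.imwrite('pics/s5.png',c)
for t in ['blank_free_end','shaft_blank','blank_stop_end']:
  for a in spotter.landmark_of(p,t)[:2]: print(t,np.round(a['at'],4),a['confidence'],(np.array(a['at'])[:2]-C)@d)
"
```

```text
t 6.57 p [ 0.5139 -0.1401  0.045 ] yaw_x -10.97 yaxis [-1.e-04  2.e-04 -1.e+00] q [-22.5   5.1  -9.   75.9   0.   78.5] gap 0.0001814863669344151
F [ 0.2  -0.24 -0.75] Ftool [ 0.24  0.75 -0.19] M [-0.038  0.031  0.006] rel C: along -163.2 right 2.3 rad 163.2 phi -100.3
T (np.int64(239), np.int64(361))
f (np.int64(261), np.int64(338))
b (np.int64(214), np.int64(363))
e (np.int64(212), np.int64(359))
h (np.int64(305), np.int64(308))
x (np.int64(256), np.int64(389))
X (np.int64(221), np.int64(333))
blank_free_end [ 0.5066 -0.153   0.0566] 0.77 -0.1772610019518395
blank_free_end [0.5489 0.0451 0.0558] 0.49 0.025275196036814277
shaft_blank [ 0.53   -0.0536  0.0561] 0.56 -0.07521725233463929
shaft_blank [ 5.920e-01 -3.625e-01 -1.000e-04] 0.33 -0.36645702962255183
blank_stop_end [0.5477 0.0439 0.0561] 0.82 0.02386705027456946
blank_stop_end [ 0.5087 -0.1519  0.0557] 0.67 -0.17577812722650882
```

View pics/s5.png

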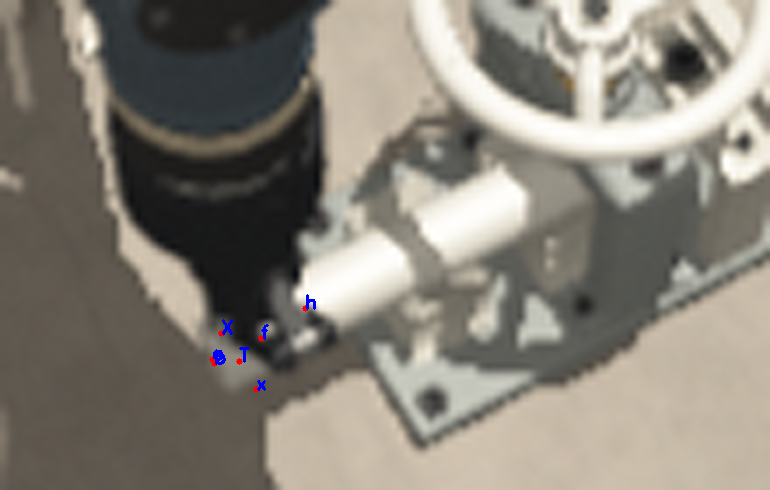

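```bash
python3 -c "
from h import *
p=optics.read_camera('side');im=p['pixels']
print(proj(p,[[0.4988,-0.1952,0.0431],[.4958,-.1955,.195]]))
c=im[195:245,205:280]; c=(255*(c/255.)**.5).astype(np.uint8)
c=cv2.resize(c,None,fx=10,fy=10,interpolation=cv2.INTER_NEAREST)
cv2.imwrite('pics/s6.png',c)
a=cv2.imread('pics/s2.png')[150:225,160:260]; a=(255*(a/255.)**.5).astype(np.uint8)
cv2.imwrite('pics/s2z.png',cv2.resize(a,None,fx=7,fy=7,interpolation=cv2.INTER_NEAREST))
"
```

```text
[[215.54315805 239.60043407]
 [209.56851035 215.34823643]]
```

View pics/s6.png

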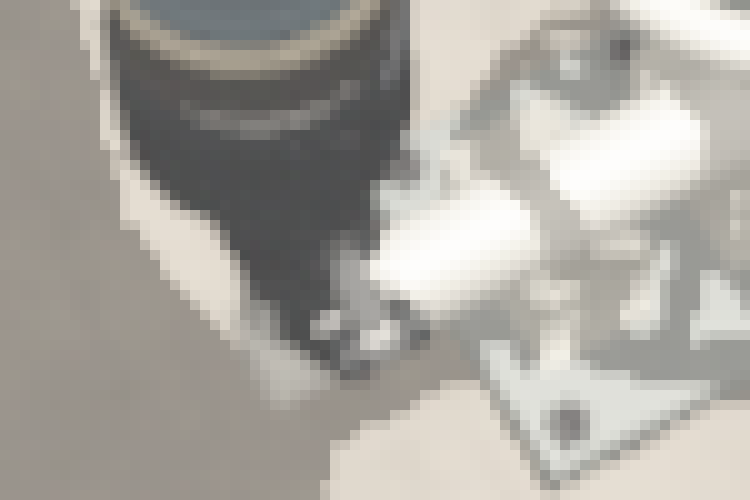

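View pics/s2z.png

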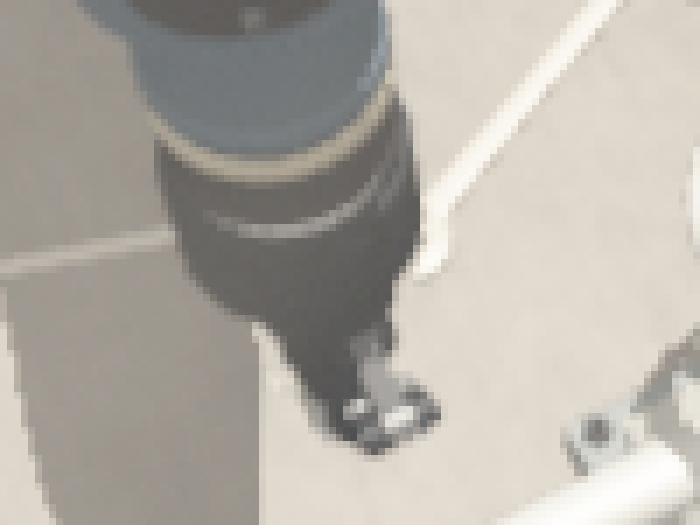

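```bash
cat >> h.py <<'E'
def ray(p,u,z):
    K=np.array(p["K"]);E=np.array(p["extrinsics"]); v=np.linalg.inv(K)@[u[0],u[1],1]; v=E[:3,:3]@(v*[1,-1,-1]); o=E[:3,3]
    return o+v*(z-o[2])/v[2]
E
python3 -c "
from h import *
p=optics.read_camera('side')
for u in [(240.5,232),(241,228.5),(233.5,233),(245,222)]:
  for z in (.045,.055,.075,.09):
    w=ray(p,u,z); q=w[:2]-C; print(u,z,np.round(w,3),'along',round(q@d*1e3,1),'right',round(q@r*1e3,1))
for n in ['side','top']:
  p=optics.read_camera(n)
  m=spotter.regions_of(p,'shaft_blank')
  if m:
    print(n,m[0]['confidence'],m[0]['mask'].sum()); im=p['pixels'].copy(); im[m[0]['mask']]=(0,0,255); cv2.imwrite(f'pics/m_{n}.png',cv2.resize(im[140:260,190:340],None,fx=5,fy=5,interpolation=0))
"
```

```text
(240.5, 232) 0.045 [ 0.529 -0.127  0.045] along -147.8 right 14.9
(240.5, 232) 0.055 [ 0.533 -0.13   0.055] along -149.7 right 18.8
(240.5, 232) 0.075 [ 0.54  -0.135  0.075] along -153.6 right 26.8
(240.5, 232) 0.09 [ 0.545 -0.139  0.09 ] along -156.6 right 32.7
(241, 228.5) 0.045 [ 0.522 -0.119  0.045] along -141.1 right 6.1
(241, 228.5) 0.055 [ 0.525 -0.122  0.055] along -143.1 right 10.1
(241, 228.5) 0.075 [ 0.533 -0.127  0.075] along -147.1 right 18.3
(241, 228.5) 0.09 [ 0.538 -0.132  0.09 ] along -150.1 right 24.3
(233.5, 233) 0.045 [ 0.518 -0.144  0.045] along -166.6 right 7.3
(233.5, 233) 0.055 [ 0.522 -0.147  0.055] along -168.4 right 11.3
(233.5, 233) 0.075 [ 0.529 -0.152  0.075] along -171.9 right 19.4
(233.5, 233) 0.09 [ 0.534 -0.156  0.09 ] along -174.5 right 25.5
(245, 222) 0.045 [ 0.514 -0.097  0.045] along -120.7 right -5.9
(245, 222) 0.055 [ 0.518 -0.1    0.055] along -122.9 right -1.7
(245, 222) 0.075 [ 0.525 -0.106  0.075] along -127.4 right 6.6
(245, 222) 0.09 [ 0.531 -0.11   0.09 ] along -130.7 right 12.9
side 0.68 494
top 0.54 214
```

View pics/m_side.png

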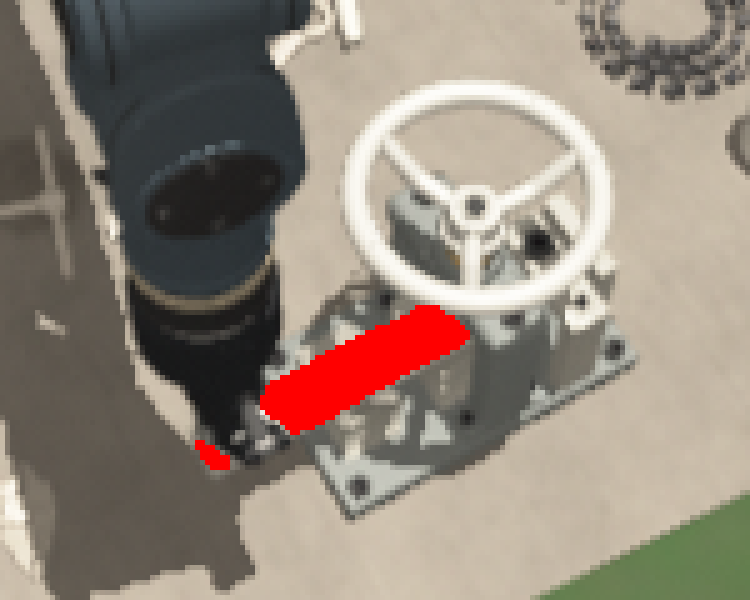

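```bash
python3 -c "
from h import *
p=optics.read_camera('side')
P=np.array([.4958,-.1955,.195]);R=np.array([[.982,0,.189],[-.189,0,.982],[0,-1,0]])
a=cv2.imread('pics/s2.png')[170:225,180:250]; a=(255*(a/255.)**.5).astype(np.uint8); a=cv2.resize(a,None,fx=10,fy=10,interpolation=0)
for h in (0,-.019,-.073):
  w=(.0145,.011) if h>-.07 else (.038,.0425)
  c=[P+R@np.array([sx*w[0],h,sz*w[1]]) for sx,sz in((1,1),(1,-1),(-1,-1),(-1,1))]
  u=((proj(p,c)-[180,170]+.5)*10).astype(int); cv2.polylines(a,[u],True,(0,0,255) if h==0 else (255,0,0),1)
cv2.imwrite('pics/s2b.png',a)
"
```

```text
(no output)
```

View pics/s2b.png

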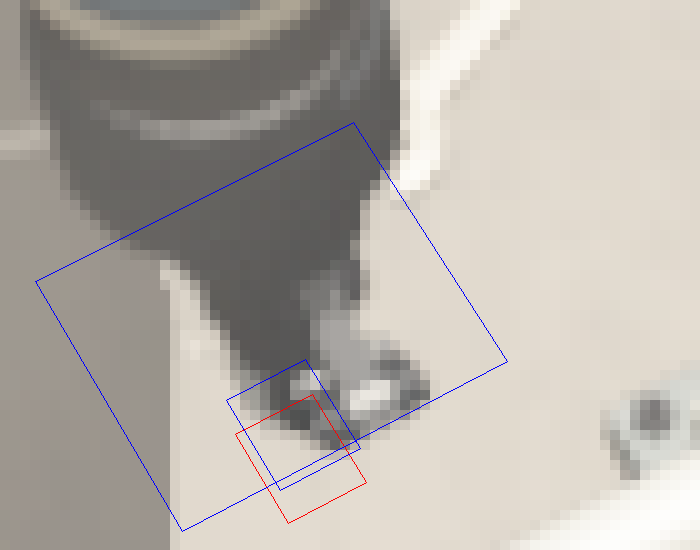

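Emit:
{"api": "step_arm", "payload": {
  "plan": [
    {"x": 0,"y": -2,"z": -8,"rx": 0,"ry": 0,"rz": 0,"gripper": 0},
    {"x": 0,"y": 0,"z": -10,"rx": 0,"ry": 0,"rz": 0,"gripper": 0},
    {"x": 0,"y": 0,"z": -15,"rx": 0,"ry": 0,"rz": 0,"gripper": 0},
    {"x": 0,"y": 0,"z": -15,"rx": 0,"ry": 0,"rz": 0,"gripper": 0},
    {"x": 0,"y": 0,"z": -15,"rx": 0,"ry": 0,"rz": 0,"gripper": 0},
    {"x": 0,"y": 11,"z": 0,"rx": 0,"ry": 0,"rz": 0,"gripper": 0},
    {"x": 0,"y": 11,"z": 0,"rx": 0,"ry": 0,"rz": 0,"gripper": 0},
    {"x": 0,"y": 0,"z": 0,"rx": 0,"ry": 0,"rz": 0,"gripper": 0}
  ]
}}

```text
clock: 7.78
ee_pos: [0.4995, -0.2013, 0.0216]
tool_rot: [[0.981, -0.005, 0.192], [-0.192, 0.003, 0.981], [-0.005, -1.0, 0.002]]
force: [-1.0, -0.6, -1.2]
finger_gap: 0.0004
```

```bash
python3 -c "
from h import *
s,R,P=st()
p=optics.read_camera('side');im=p['pixels']
x0,y0=170,180
a=im[y0:y0+75,x0:x0+100]; a=(255*(a/255.)**.5).astype(np.uint8); a=cv2.resize(a,None,fx=8,fy=8,interpolation=0)
for h in (0,-.019,-.073):
  w=(.0145,.011) if h>-.07 else (.038,.0425)
  c=[P+R@np.array([sx*w[0],h,sz*w[1]]) for sx,sz in((1,1),(1,-1),(-1,-1),(-1,1))]
  u=((proj(p,c)-[x0,y0]+.5)*8).astype(int); cv2.polylines(a,[u],True,(0,0,255) if h==0 else (255,0,0),1)
cv2.imwrite('pics/s7.png',a)
"
```

```text
t 7.78 p [ 0.4995 -0.2013  0.0216] yaw_x -11.04 yaxis [-0.0048  0.0032 -1.    ] q [-29.1   7.1  -9.6  73.7   0.   71.9] gap 0.00038601191982401433
F [-1.04 -0.62 -1.24] Ftool [-0.89  1.25 -0.81] M [ 0.035  0.067 -0.006] rel C: along -226.1 right -0.1 rad 226.1 phi -101.1
```

View pics/s7.png

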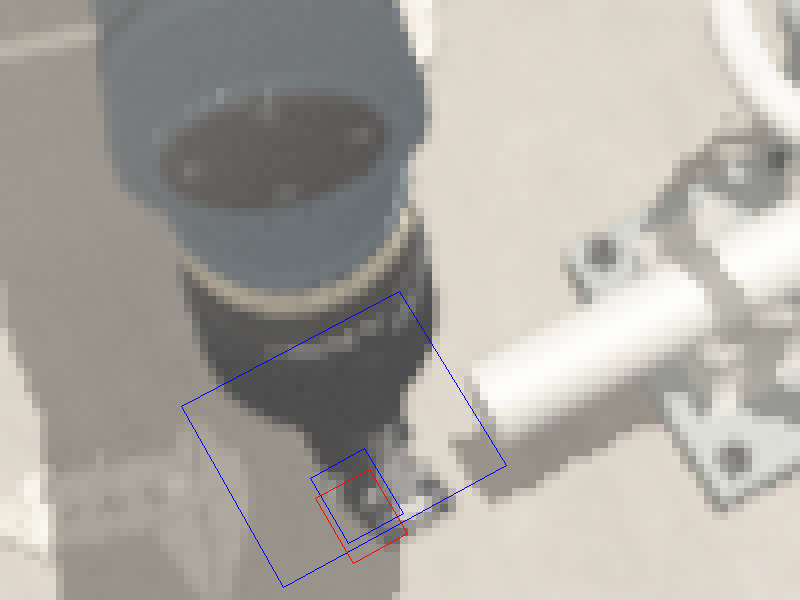

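```bash
python3 -c "
from h import *
s,R,P=st()
p=optics.read_camera('side');im=p['pixels']
x0,y0=110,100
a=im[y0:y0+150,x0:x0+200]; a=(255*(a/255.)**.5).astype(np.uint8); a=cv2.resize(a,None,fx=4,fy=4,interpolation=0)
for h in np.arange(0,.4,.02):
  c=[P+[0,0,h]]
  u=((proj(p,c)-[x0,y0]+.5)*4).astype(int)[0]; cv2.circle(a,tuple(u),2,(0,0,255),-1)
  c=[P+[0,0,h]+R@[np.cos(t)*.038,0,np.sin(t)*.038] for t in np.arange(0,6.3,.3)]
  if round(h*100)%4==0: cv2.polylines(a,[((proj(p,c)-[x0,y0]+.5)*4).astype(int)],True,(0,255,0) if h<.21 else (255,0,0),1)
cv2.imwrite('pics/s8.png',a)
"
```

```text
t 7.83 p [ 0.4998 -0.2012  0.0224] yaw_x -11.0 yaxis [-0.0043  0.0028 -1.    ] q [-29.1   7.   -9.5  73.8   0.   71.9] gap 1.4567905776446627e-05
F [-0.35  0.08 -0.2 ] Ftool [-0.36  0.21  0.01] M [ 0.072 -0.006 -0.06 ] rel C: along -225.8 right 0.2 rad 225.8 phi -101.0
```

View pics/s8.png

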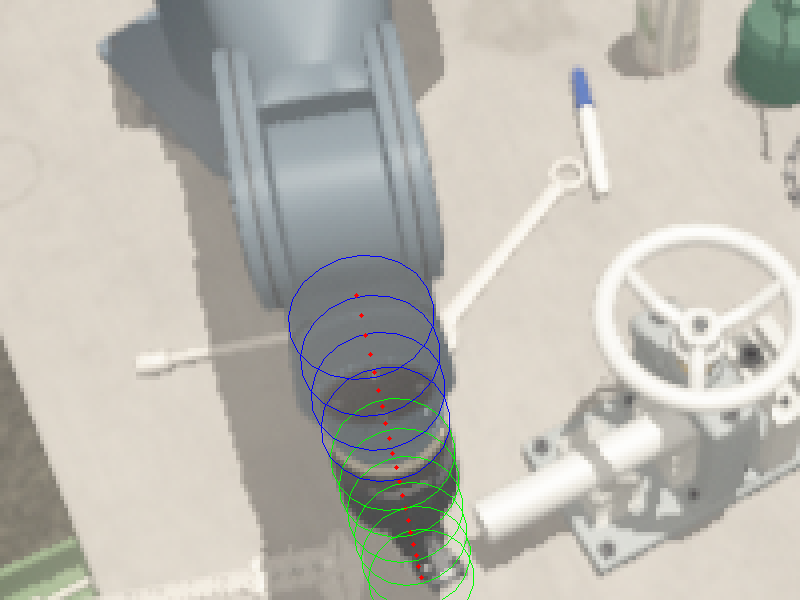

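Emit:
{"api": "step_arm", "payload": {
  "plan": [
    {"x": 0,"y": 0,"z": 10,"rx": 0,"ry": 0,"rz": 0,"gripper": 0},
    {"x": 0,"y": 0,"z": 10,"rx": 0,"ry": 0,"rz": 0,"gripper": 0},
    {"x": 0,"y": 0,"z": 6,"rx": 0,"ry": 0,"rz": 0,"gripper": 0},
    {"x": 0,"y": 0,"z": 4,"rx": 0,"ry": 0,"rz": 0,"gripper": 0},
    {"x": 0,"y": 0,"z": 3,"rx": 0,"ry": 0,"rz": 0,"gripper": 0},
    {"x": 0,"y": 0,"z": 3,"rx": 0,"ry": 0,"rz": 0,"gripper": 0},
    {"x": 0,"y": 0,"z": 3,"rx": 0,"ry": 0,"rz": 0,"gripper": 0}
  ]
}}

```text
clock: 8.47
ee_pos: [0.5095, -0.1638, 0.0252]
tool_rot: [[0.982, 0.0, 0.191], [-0.191, -0.0, 0.982], [0.0, -1.0, -0.0]]
force: [-0.2, -0.9, 0.6]
finger_gap: 0.0
```

```bash
cat >> h.py <<'E'
def shot(name,n='side',x0=170,y0=160,w=130,h=90,f=6):
    p=optics.read_camera(n);a=p['pixels'][y0:y0+h,x0:x0+w]; a=(255*(a/255.)**.6).astype(np.uint8)
    cv2.imwrite(f'pics/{name}.png',cv2.resize(a,None,fx=f,fy=f,interpolation=cv2.INTER_CUBIC)); return p
E
python3 -c "
from h import *
st(); shot('s9')"
```

```text
t 8.47 p [ 0.5095 -0.1638  0.0252] yaw_x -10.99 yaxis [ 4.e-04 -3.e-04 -1.e+00] q [-25.    6.  -10.3  73.7  -0.   76. ] gap 4.2350954918163734e-05
F [-0.24 -0.89  0.65] Ftool [-0.06 -0.65 -0.92] M [-0.019  0.007  0.089] rel C: along -187.3 right 2.6 rad 187.3 phi -100.3
```

View pics/s9.png

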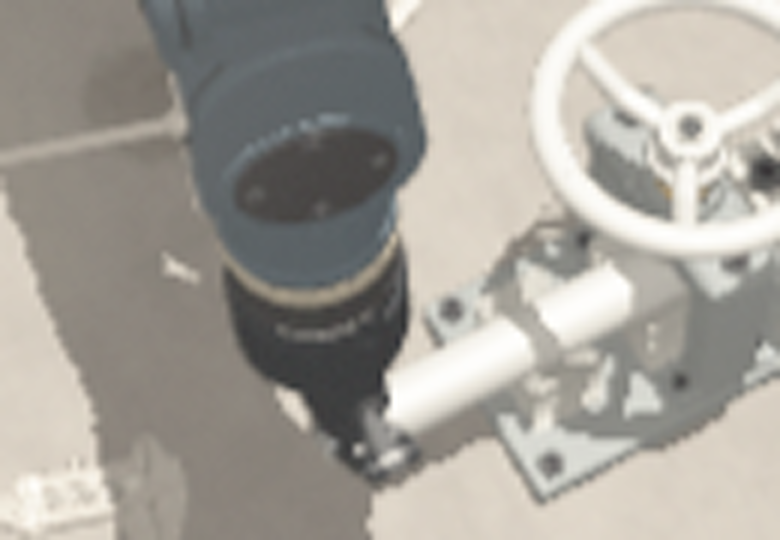

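Emit:
{"api": "step_arm", "payload": {
  "plan": [
    {"x": 0,"y": 0,"z": 3,"rx": 0,"ry": 0,"rz": 0,"gripper": 0},
    {"x": 0,"y": 0,"z": 3,"rx": 0,"ry": 0,"rz": 0,"gripper": 0}
  ]
}}

```text
clock: 8.68
ee_pos: [0.5102, -0.1602, 0.0252]
tool_rot: [[0.981, -0.001, 0.192], [-0.192, -0.004, 0.981], [0.0, -1.0, -0.004]]
force: [-1.5, -5.0, -0.9]
finger_gap: 0.0001
```

Emit:
{"api": "step_arm", "payload": {
  "plan": [
    {"x": 0,"y": 0,"z": 3,"rx": 0,"ry": 0,"rz": 0,"gripper": 0},
    {"x": 0,"y": 0,"z": 3,"rx": 0,"ry": 0,"rz": 0,"gripper": 0}
  ]
}}

```text
clock: 8.85
ee_pos: [0.5115, -0.1537, 0.0251]
tool_rot: [[0.981, -0.0, 0.192], [-0.192, -0.003, 0.981], [0.0, -1.0, -0.003]]
force: [-0.9, -5.6, -1.3]
finger_gap: 0.0001
```

```bash
python3 -c "
from h import *
st(); shot('s10')"
```

```text
t 8.85 p [ 0.5115 -0.1537  0.0251] yaw_x -11.07 yaxis [-3.0e-04 -2.6e-03 -1.0e+00] q [-23.8   5.9 -10.5  73.6  -0.1  77.2] gap 8.394547251268634e-05
F [-0.93 -5.64 -1.31] Ftool [ 0.17  1.33 -5.71] M [-1.034  0.12   0.048] rel C: along -177.0 right 2.5 rad 177.0 phi -100.3
```

View pics/s10.png

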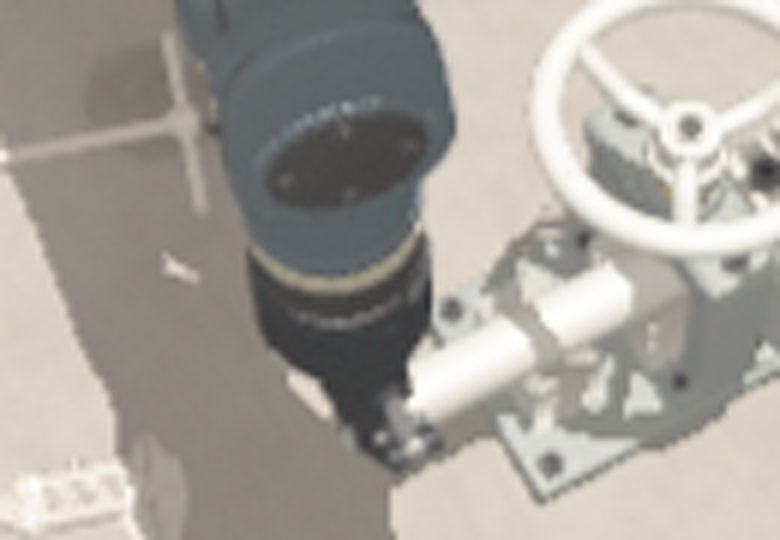

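Emit:
{"api": "step_arm", "payload": {
  "plan": [
    {"x": 0,"y": 0,"z": 4,"rx": 0,"ry": 0,"rz": 0,"gripper": 0},
    {"x": 0,"y": 0,"z": 4,"rx": 0,"ry": 0,"rz": 0,"gripper": 0},
    {"x": 0,"y": 0,"z": 4,"rx": 0,"ry": 0,"rz": 0,"gripper": 0},
    {"x": 0,"y": 0,"z": 4,"rx": 0,"ry": 0,"rz": 0,"gripper": 0}
  ]
}}

```text
clock: 9.23
ee_pos: [0.5148, -0.1373, 0.0252]
tool_rot: [[0.981, 0.0, 0.192], [-0.192, -0.001, 0.981], [0.001, -1.0, -0.001]]
force: [-0.5, -6.0, -0.5]
finger_gap: 0.0001
```

Emit:
{"api": "step_arm", "payload": {
  "plan": [
    {"x": 0,"y": 0,"z": 3,"rx": 0,"ry": 0,"rz": 0,"gripper": 0},
    {"x": 0,"y": 0,"z": 3,"rx": 0,"ry": 0,"rz": 0,"gripper": 0},
    {"x": 0,"y": 0,"z": 3,"rx": 0,"ry": 0,"rz": 0,"gripper": 0}
  ]
}}

```text
clock: 9.48
ee_pos: [0.5166, -0.1283, 0.0252]
tool_rot: [[0.982, 0.0, 0.191], [-0.191, -0.001, 0.982], [0.001, -1.0, -0.001]]
force: [0.7, -5.6, 0.5]
finger_gap: 0.0001
```

```bash
python3 -c "
from h import *
st(); shot('s11')"
```

```text
t 9.48 p [ 0.5166 -0.1283  0.0252] yaw_x -11.03 yaxis [ 5.0e-04 -1.2e-03 -1.0e+00] q [-21.1   5.6 -10.7  73.6  -0.1  79.9] gap 8.559651481467356e-05
F [ 0.73 -5.56  0.47] Ftool [ 1.78 -0.46 -5.31] M [-1.105  0.044  0.053] rel C: along -151.1 right 2.7 rad 151.1 phi -100.1
```

View pics/s11.png

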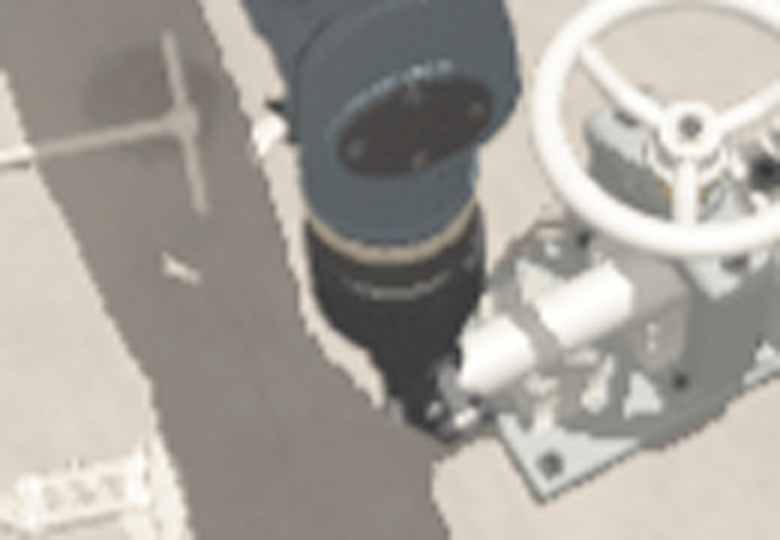

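Emit:
{"api": "step_arm", "payload": {
  "plan": [
    {"x": 0,"y": 0,"z": 2,"rx": 0,"ry": 0,"rz": 0,"gripper": 0},
    {"x": 0,"y": 0,"z": 2,"rx": 0,"ry": 0,"rz": 0,"gripper": 0},
    {"x": 0,"y": 0,"z": 2,"rx": 0,"ry": 0,"rz": 0,"gripper": 0}
  ]
}}

```text
clock: 9.78
ee_pos: [0.5178, -0.1225, 0.0252]
tool_rot: [[0.982, 0.0, 0.191], [-0.191, -0.001, 0.982], [0.001, -1.0, -0.001]]
force: [-0.3, -5.1, 0.4]
finger_gap: -0.0003
```

Emit:
{"api": "step_arm", "payload": {
  "plan": [
    {"x": 0,"y": 0,"z": 2,"rx": 0,"ry": 0,"rz": 0,"gripper": 0}
  ]
}}

```text
clock: 9.87
ee_pos: [0.5182, -0.1206, 0.0253]
tool_rot: [[0.982, 0.001, 0.191], [-0.191, -0.001, 0.982], [0.001, -1.0, -0.001]]
force: [-0.5, -5.0, 0.4]
finger_gap: -0.0
```

Emit:
{"api": "step_arm", "payload": {
  "plan": [
    {"x": 0,"y": 0,"z": 2,"rx": 0,"ry": 0,"rz": 0,"gripper": 0}
  ]
}}

```text
clock: 9.95
ee_pos: [0.5186, -0.1186, 0.0253]
tool_rot: [[0.982, 0.001, 0.191], [-0.191, -0.001, 0.982], [0.001, -1.0, -0.001]]
force: [-0.3, -5.5, -0.0]
finger_gap: 0.0001
```

Along is now about −141; expect the stop within a few mm.

Emit:
{"api": "step_arm", "payload": {
  "plan": [
    {"x": 0,"y": 0,"z": 1.5,"rx": 0,"ry": 0,"rz": 0,"gripper": 0}
  ]
}}

```text
clock: 10.03
ee_pos: [0.5187, -0.1183, 0.0253]
tool_rot: [[0.981, 0.0, 0.192], [-0.192, -0.004, 0.981], [0.001, -1.0, -0.004]]
force: [-1.6, -10.2, -0.1]
finger_gap: -0.0
```

Emit:
{"api": "step_arm", "payload": {
  "plan": [
    {"x": 0,"y": 0,"z": 1.5,"rx": 0,"ry": 0,"rz": 0,"gripper": 0}
  ]
}}

```text
clock: 10.12
ee_pos: [0.5186, -0.1184, 0.0253]
tool_rot: [[0.981, -0.001, 0.192], [-0.192, -0.007, 0.981], [0.001, -1.0, -0.007]]
force: [-2.0, -13.9, -0.8]
finger_gap: -0.0004
```

Emit:
{"api": "step_arm", "payload": {
  "plan": [
    {"x": 0,"y": 0,"z": 1.5,"rx": 0,"ry": 0,"rz": 0,"gripper": 0}
  ]
}}

```text
clock: 10.2
ee_pos: [0.5186, -0.1184, 0.0254]
tool_rot: [[0.981, -0.002, 0.193], [-0.193, -0.01, 0.981], [0.0, -1.0, -0.011]]
force: [-3.0, -15.7, -0.3]
finger_gap: -0.0001
```

Emit:
{"api": "step_arm", "payload": {
  "plan": [
    {"x": 0,"y": 0,"z": -8,"rx": 0,"ry": 0,"rz": 0,"gripper": 0},
    {"x": 0,"y": 0,"z": -30,"rx": 0,"ry": 0,"rz": 0,"gripper": 0},
    {"x": 0,"y": 0,"z": -10,"rx": 0,"ry": 0,"rz": 0,"gripper": 0},
    {"x": 0,"y": -20,"z": 0,"rx": 0,"ry": 0,"rz": 0,"gripper": 0},
    {"x": 0,"y": -40,"z": 0,"rx": 0,"ry": 0,"rz": 0,"gripper": 0},
    {"x": 0,"y": -40,"z": 0,"rx": 0,"ry": 0,"rz": 0,"gripper": 0},
    {"x": 0,"y": -40,"z": 0,"rx": 0,"ry": 0,"rz": 0,"gripper": 0},
    {"x": 0,"y": -40,"z": 0,"rx": 0,"ry": 0,"rz": 0,"gripper": 0},
    {"x": 0,"y": -40,"z": 0,"rx": 0,"ry": 0,"rz": 0,"gripper": 0},
    {"x": 0,"y": -20,"z": 0,"rx": 0,"ry": 0,"rz": 0,"gripper": 0}
  ]
}}

```text
clock: 11.03
ee_pos: [0.5114, -0.1595, 0.2708]
tool_rot: [[0.982, 0.008, 0.19], [-0.19, 0.001, 0.982], [0.007, -1.0, 0.002]]
force: [-0.0, 0.8, 1.2]
finger_gap: -0.0002
```

```bash
python3 -c "
from h import *
st(); p=shot('s12')
for t in ['blank_free_end','shaft_blank']:
  for a in spotter.landmark_of(p,t)[:1]: print(t,np.round(a['at'],4),a['confidence'],(np.array(a['at'])[:2]-C)@d)
"
```

```text
t 11.03 p [ 0.5114 -0.1595  0.2708] yaw_x -10.97 yaxis [ 7.6e-03  6.0e-04 -1.0e+00] q [-24.6   5.9  17.7 101.5   0.2  76.3] gap -0.00018299468862303364
F [-0.   0.8  1.2] Ftool [-0.15 -1.2   0.79] M [ 0.02  -0.024  0.058] rel C: along -182.8 right 3.6 rad 182.8 phi -99.9
blank_free_end [ 0.5153 -0.1053  0.0571] 0.58 -0.12877811119025367
```

View pics/s12.png

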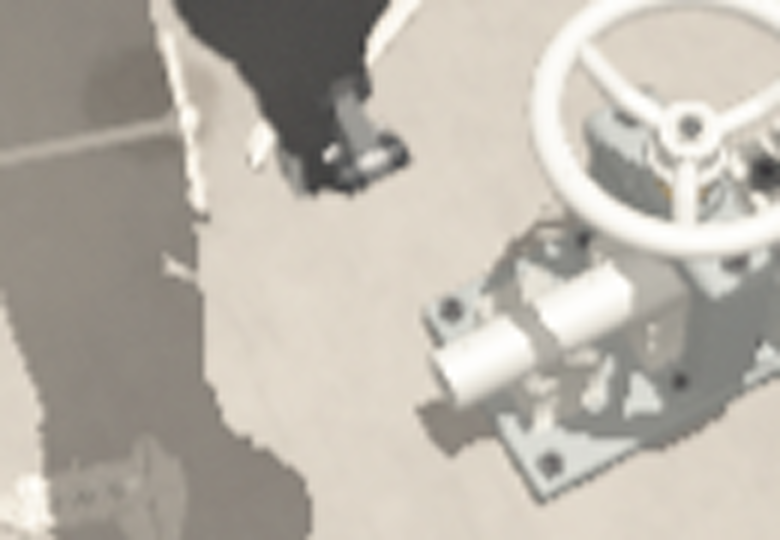

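```bash
python3 -c "
from h import *
s,R,P=st()
p=optics.read_camera('side')
x0,y0=180,120
a=p['pixels'][y0:y0+85,x0:x0+100]; a=(255*(a/255.)**.5).astype(np.uint8); a=cv2.resize(a,None,fx=7,fy=7,interpolation=0)
for h,col in ((0,(0,0,255)),(-.02,(0,160,0)),(-.04,(255,0,0))):
  w=(.0145,.011)
  c=[P+R@np.array([sx*w[0],h,sz*w[1]]) for sx,sz in((1,1),(1,-1),(-1,-1),(-1,1))]
  u=((proj(p,c)-[x0,y0]+.5)*7).astype(int); cv2.polylines(a,[u],True,col,1)
cv2.imwrite('pics/s13.png',a)
"
```

```text
t 11.18 p [ 0.5115 -0.1599  0.2676] yaw_x -10.97 yaxis [ 5.4e-03  7.0e-04 -1.0e+00] q [-24.6   5.9  17.4 101.2   0.2  76.3] gap 0.00024130489215176137
F [0.12 0.1  0.05] Ftool [ 0.1  -0.05  0.12] M [0.024 0.03  0.001] rel C: along -183.1 right 3.7 rad 183.2 phi -99.9
```

View pics/s13.png

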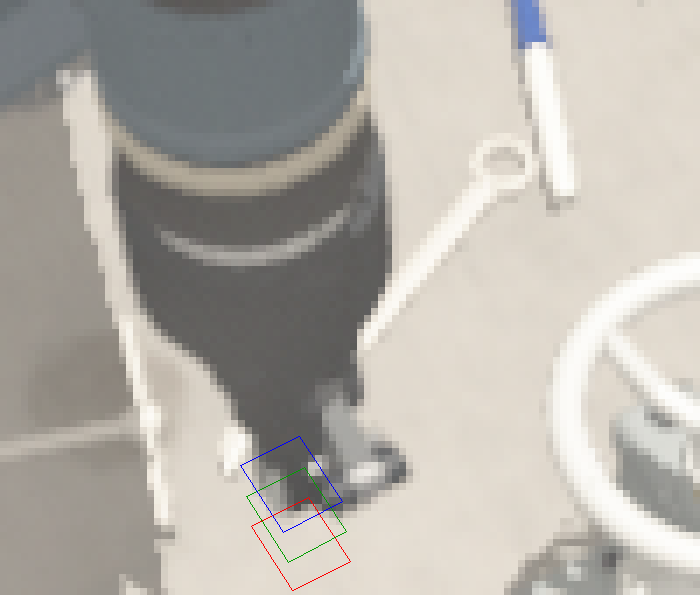

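Emit:
{"api": "step_arm", "payload": {
  "plan": [
    {"x": 0,"y": 0,"z": 0,"rx": 0,"ry": 0,"rz": 0,"gripper": 100},
    {"x": 0,"y": 0,"z": 0,"rx": 0,"ry": 0,"rz": 0,"gripper": 100},
    {"x": 0,"y": 0,"z": 0,"rx": 0,"ry": 0,"rz": 0,"gripper": 100},
    {"x": 0,"y": 0,"z": 0,"rx": 0,"ry": 0,"rz": 0,"gripper": 100},
    {"x": 0,"y": 0,"z": 0,"rx": 0,"ry": 0,"rz": 0,"gripper": 100},
    {"x": 0,"y": 0,"z": 0,"rx": 0,"ry": 0,"rz": 0,"gripper": 100},
    {"x": 0,"y": 0,"z": 0,"rx": 0,"ry": 0,"rz": 0,"gripper": 100},
    {"x": 0,"y": 0,"z": 0,"rx": 0,"ry": 0,"rz": 0,"gripper": 100}
  ]
}}

```text
clock: 11.9
ee_pos: [0.51, -0.1607, 0.265]
tool_rot: [[0.982, 0.0, 0.191], [-0.191, 0.0, 0.982], [0.0, -1.0, 0.0]]
force: [-0.3, -0.8, -0.4]
finger_gap: 0.0855
```

```bash
python3 -c "
from h import *
s,R,P=st()
p=optics.read_camera('side')
x0,y0=180,120
a=p['pixels'][y0:y0+85,x0:x0+100]; a=(255*(a/255.)**.5).astype(np.uint8); a=cv2.resize(a,None,fx=7,fy=7,interpolation=0)
for h,col in ((0,(0,0,255)),(-.02,(0,160,0)),(-.04,(255,0,0))):
 for sg in(1,-1):
  c=[P+R@np.array([sg*x,h,sz*.011]) for x,sz in((.0425,1),(.0425,-1),(.057,-1),(.057,1))]
  u=((proj(p,c)-[x0,y0]+.5)*7).astype(int); cv2.polylines(a,[u],True,col,1)
cv2.imwrite('pics/s14.png',a)
"
```

```text
t 11.9 p [ 0.51   -0.1607  0.265 ] yaw_x -11.0 yaxis [ 1.e-04  0.e+00 -1.e+00] q [-24.7   6.   17.2 101.2   0.   76.3] gap 0.08551646591941746
F [-0.34 -0.83 -0.44] Ftool [-0.17  0.44 -0.88] M [ 0.035 -0.031 -0.032] rel C: along -184.2 right 2.4 rad 184.2 phi -100.3
```

View pics/s14.png

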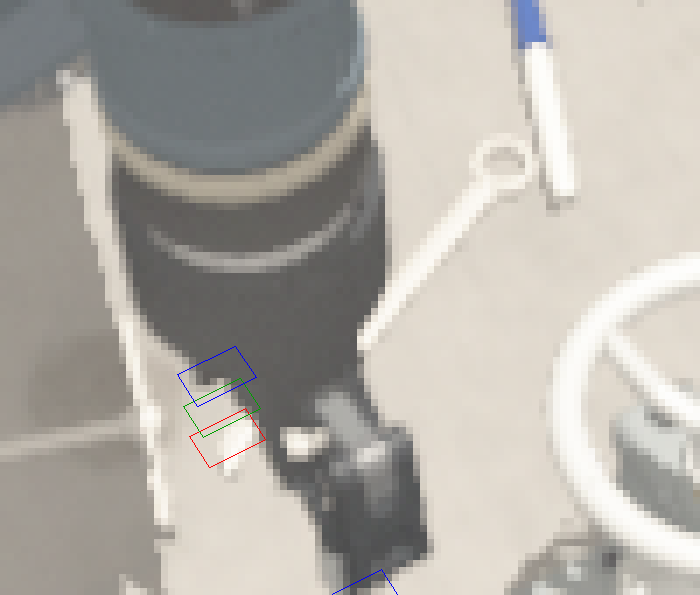

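```bash
python3 -c "
from h import *
s,R,P=st()
p=optics.read_camera('side')
x0,y0=195,165
a=p['pixels'][y0:y0+60,x0:x0+75]; a=(255*(a/255.)**.5).astype(np.uint8); a=cv2.resize(a,None,fx=10,fy=10,interpolation=0)
for h,col in ((0,(0,0,255)),(-.013,(0,160,0)),(-.03,(255,0,0))):
 for sg in(1,-1):
  c=[P+R@np.array([sg*x,h,sz*.011]) for x,sz in((.0425,1),(.0425,-1),(.057,-1),(.057,1))]
  u=((proj(p,c)-[x0,y0]+.5)*10).astype(int); cv2.polylines(a,[u],True,col,1)
cv2.imwrite('pics/s15.png',a)
"
```

```text
t 11.95 p [ 0.51   -0.1607  0.2651] yaw_x -11.0 yaxis [ 1.e-04  0.e+00 -1.e+00] q [-24.7   6.   17.2 101.2   0.   76.3] gap 0.08558490585586756
F [ 0.18 -0.74  0.32] Ftool [ 0.32 -0.32 -0.69] M [ 0.026 -0.019 -0.008] rel C: along -184.2 right 2.4 rad 184.2 phi -100.3
```

View pics/s15.png

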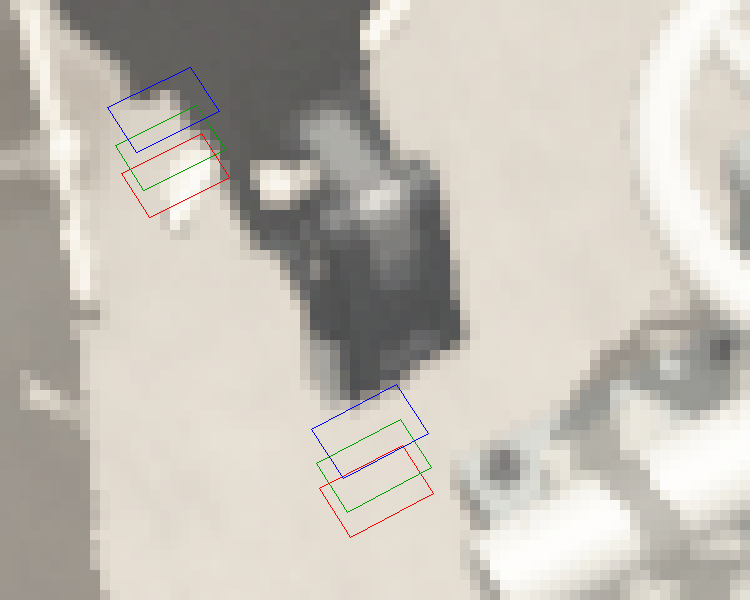

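Emit:
{"api": "step_arm", "payload": {
  "plan": [
    {"x": 0,"y": 0,"z": 0,"rx": 0,"ry": -0.12,"rz": 0,"gripper": 55},
    {"x": 0,"y": 0,"z": 0,"rx": 0,"ry": -0.12,"rz": 0,"gripper": 55},
    {"x": 0,"y": 0,"z": 0,"rx": 0,"ry": -0.12,"rz": 0,"gripper": 55},
    {"x": 0,"y": 0,"z": 0,"rx": 0,"ry": -0.12,"rz": 0,"gripper": 55},
    {"x": 0,"y": 0,"z": 0,"rx": 0,"ry": -0.12,"rz": 0,"gripper": 55},
    {"x": 0,"y": 0,"z": 0,"rx": 0,"ry": -0.12,"rz": 0,"gripper": 55},
    {"x": 0,"y": 0,"z": 0,"rx": 0,"ry": -0.12,"rz": 0,"gripper": 55},
    {"x": 0,"y": 0,"z": 0,"rx": 0,"ry": -0.12,"rz": 0,"gripper": 55},
    {"x": 0,"y": 0,"z": 0,"rx": 0,"ry": -0.12,"rz": 0,"gripper": 55},
    {"x": 0,"y": 0,"z": 0,"rx": 0,"ry": -0.12,"rz": 0,"gripper": 55},
    {"x": 0,"y": 0,"z": 0,"rx": 0,"ry": -0.12,"rz": 0,"gripper": 55},
    {"x": 0,"y": 0,"z": 0,"rx": 0,"ry": -0.12,"rz": 0,"gripper": 55},
    {"x": 0,"y": 0,"z": 0,"rx": 0,"ry": -0.12,"rz": 0,"gripper": 55},
    {"x": 0,"y": 0,"z": 0,"rx": 0,"ry": -0.12,"rz": 0,"gripper": 55},
    {"x": 0,"y": 0,"z": 0,"rx": 0,"ry": -0.12,"rz": 0,"gripper": 55},
    {"x": 0,"y": 0,"z": 0,"rx": 0,"ry": -0.12,"rz": 0,"gripper": 55},
    {"x": 0,"y": 0,"z": 0,"rx": 0,"ry": -0.12,"rz": 0,"gripper": 55},
    {"x": 0,"y": 0,"z": 0,"rx": 0,"ry": -0.12,"rz": 0,"gripper": 55},
    {"x": 0,"y": 0,"z": 0,"rx": 0,"ry": -0.12,"rz": 0,"gripper": 55},
    {"x": 0,"y": 0,"z": 0,"rx": 0,"ry": -0.12,"rz": 0,"gripper": 55}
  ]
}}

```text
clock: 13.67
ee_pos: [0.51, -0.1607, 0.2651]
tool_rot: [[-0.6, 0.0, -0.8], [0.8, -0.0, -0.6], [-0.0, -1.0, -0.0]]
force: [-0.3, -0.7, 0.2]
finger_gap: 0.0468
```

Emit:
{"api": "step_arm", "payload": {
  "plan": [
    {"x": 0,"y": 0,"z": 0,"rx": 0,"ry": -0.12,"rz": 0,"gripper": 55},
    {"x": 0,"y": 0,"z": 0,"rx": 0,"ry": -0.12,"rz": 0,"gripper": 55},
    {"x": 0,"y": 0,"z": 0,"rx": 0,"ry": -0.12,"rz": 0,"gripper": 55},
    {"x": 0,"y": 0,"z": 0,"rx": 0,"ry": -0.12,"rz": 0,"gripper": 55},
    {"x": 0,"y": 0,"z": 0,"rx": 0,"ry": -0.12,"rz": 0,"gripper": 55},
    {"x": 0,"y": 0,"z": 0,"rx": 0,"ry": -0.12,"rz": 0,"gripper": 55},
    {"x": 0,"y": 0,"z": 0,"rx": 0,"ry": -0.12,"rz": 0,"gripper": 55},
    {"x": 0,"y": 0,"z": 0,"rx": 0,"ry": -0.12,"rz": 0,"gripper": 55},
    {"x": 0,"y": 0,"z": 0,"rx": 0,"ry": -0.12,"rz": 0,"gripper": 55},
    {"x": 0,"y": 0,"z": 0,"rx": 0,"ry": -0.12,"rz": 0,"gripper": 55},
    {"x": 0,"y": 0,"z": 0,"rx": 0,"ry": -0.12,"rz": 0,"gripper": 55},
    {"x": 0,"y": 0,"z": 0,"rx": 0,"ry": -0.12,"rz": 0,"gripper": 55},
    {"x": 0,"y": 0,"z": 0,"rx": 0,"ry": -0.12,"rz": 0,"gripper": 55},
    {"x": 0,"y": 0,"z": 0,"rx": 0,"ry": -0.12,"rz": 0,"gripper": 55},
    {"x": 0,"y": 0,"z": 0,"rx": 0,"ry": -0.12,"rz": 0,"gripper": 55},
    {"x": 0,"y": 0,"z": 0,"rx": 0,"ry": -0.12,"rz": 0,"gripper": 55},
    {"x": 0,"y": 0,"z": 0,"rx": 0,"ry": -0.12,"rz": 0,"gripper": 55},
    {"x": 0,"y": 0,"z": 0,"rx": 0,"ry": -0.12,"rz": 0,"gripper": 55}
  ]
}}

```text
clock: 15.17
ee_pos: [0.5172, -0.1437, 0.2651]
tool_rot: [[-0.372, -0.008, 0.928], [-0.928, -0.02, -0.372], [0.022, -1.0, 0.0]]
force: [0.8, -0.1, -0.3]
finger_gap: 0.0471
```

```bash
python3 -c "
from h import *
s,R,P=st()
t=np.array([.5229,-.0413])-P[:2]; print('shift tool x,z',t@R[:2,0]*1e3,t@R[:2,2]*1e3)"
```

```text
t 15.17 p [ 0.5172 -0.1437  0.2651] yaw_x -111.86 yaxis [-0.0079 -0.0201 -0.9998] q [ -21.9    6.4   17.7  101.2   -1.2 -180. ] gap 0.04707366960559497
F [ 0.76 -0.06 -0.26] Ftool [-0.23  0.26  0.73] M [ 0.034 -0.058 -0.075] rel C: along -166.1 right 6.2 rad 166.2 phi -98.9
shift tool x,z -97.1394546554107 -32.84454982197328
```

Emit:
{"api": "step_arm", "payload": {
  "plan": [
    {"x": 0,"y": 0,"z": 0,"rx": 0,"ry": 0.1,"rz": 0,"gripper": 55},
    {"x": 0,"y": 0,"z": 0,"rx": 0,"ry": 0.05,"rz": 0,"gripper": 55},
    {"x": 0,"y": 0,"z": 0,"rx": 0,"ry": 0,"rz": 0,"gripper": 55}
  ]
}}

```text
clock: 15.42
ee_pos: [0.5182, -0.1401, 0.2651]
tool_rot: [[-0.504, -0.007, 0.864], [-0.864, -0.017, -0.504], [0.019, -1.0, 0.003]]
force: [0.0, 0.1, -0.5]
finger_gap: 0.0466
```

```bash
cat >> h.py <<'E'
def to(xy):
    s,R,P=st(); t=np.array(xy)-P[:2]; print('shift tool x,z',t@R[:2,0]*1e3,t@R[:2,2]*1e3)
E
python3 -c "
from h import *
to((.5105,-.0358))"
```

```text
t 15.42 p [ 0.5182 -0.1401  0.2651] yaw_x -120.27 yaxis [-0.0071 -0.0175 -0.9998] q [ -21.6    6.4   17.7  101.2   -1.1 -171.3] gap 0.04663654389354325
F [ 0.03  0.14 -0.49] Ftool [-0.15  0.48 -0.05] M [0.018 0.006 0.028] rel C: along -162.3 right 6.5 rad 162.5 phi -98.8
shift tool x,z -86.16467658887471 -59.16302772137629
```

Emit:
{"api": "step_arm", "payload": {
  "plan": [
    {"x": -28.7,"y": 0,"z": -19.7,"rx": 0,"ry": 0,"rz": 0.019,"gripper": 55},
    {"x": -28.7,"y": 0,"z": -19.7,"rx": 0,"ry": 0,"rz": 0,"gripper": 55},
    {"x": -28.7,"y": 0,"z": -19.7,"rx": 0,"ry": 0,"rz": 0,"gripper": 55},
    {"x": 0,"y": 0,"z": 0,"rx": 0,"ry": 0,"rz": 0,"gripper": 55},
    {"x": 0,"y": 0,"z": 0,"rx": 0,"ry": 0,"rz": 0,"gripper": 55}
  ]
}}

```text
clock: 15.83
ee_pos: [0.5103, -0.035, 0.2648]
tool_rot: [[-0.5, 0.003, 0.866], [-0.866, -0.001, -0.5], [-0.0, -1.0, 0.003]]
force: [-0.4, 0.1, 0.8]
finger_gap: 0.0466
```

```bash
python3 -c "
from h import *
to((.5105,-.0358)); p=shot('s16','side',210,110,130,90,6)"
```

```text
t 15.83 p [ 0.5103 -0.035   0.2648] yaw_x -120.02 yaxis [ 0.0032 -0.0014 -1.    ] q [ -11.4    2.2   13.2  100.8   -0.  -161.4] gap 0.046597347969467746
F [-0.38  0.15  0.77] Ftool [ 0.06 -0.77 -0.4 ] M [-0.036  0.027 -0.022] rel C: along -60.7 right -21.5 rad 64.4 phi -120.5
shift tool x,z 0.6137039210009885 0.6018963420556955
```

View pics/s16.png

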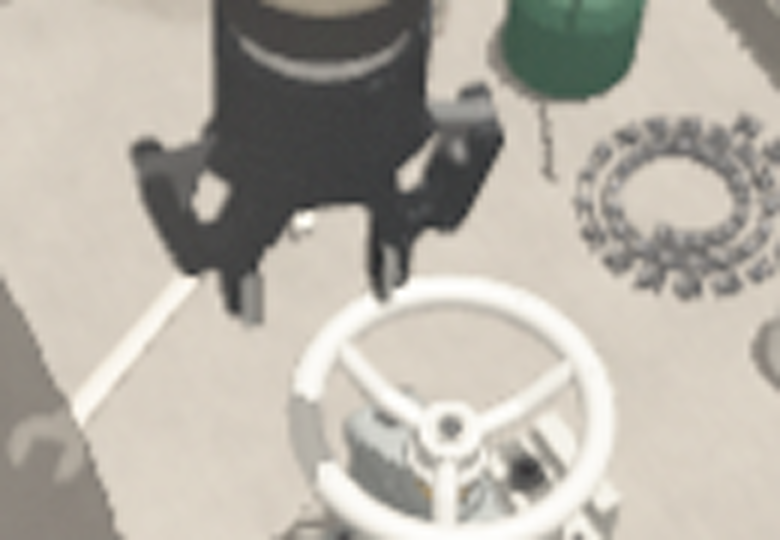

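```bash
python3 -c "
from h import *
s,R,P=st(); p=optics.read_camera('side')
for h in (0,.02,.04,.06,.08):
  print(h,np.round(proj(p,[P+[0,0,h],P+[0,0,h]+R[:,0]*.0234,P+[0,0,h]-R[:,0]*.0234, P+[0,0,h]+R[:,2]*.0234]),1).tolist())
"
```

```text
t 15.88 p [ 0.5104 -0.0361  0.2646] yaw_x -120.13 yaxis [ 0.0029 -0.0017 -1.    ] q [-1.150e+01  2.300e+00  1.320e+01  1.008e+02 -1.000e-01 -1.614e+02] gap 0.0468072366933051
F [ 0.42  0.21 -0.93] Ftool [-0.39  0.93  0.26] M [-0.008 -0.003  0.005] rel C: along -61.8 right -21.1 rad 65.3 phi -119.9
0 [[260.8, 168.3], [251.5, 169.9], [270.0, 166.6], [262.8, 176.1]]
0.02 [[260.9, 163.8], [251.5, 165.4], [270.3, 162.1], [263.0, 171.7]]
0.04 [[261.0, 159.1], [251.4, 160.7], [270.6, 157.4], [263.2, 167.1]]
0.06 [[261.2, 154.2], [251.4, 155.9], [270.9, 152.6], [263.3, 162.3]]
0.08 [[261.3, 149.2], [251.4, 150.9], [271.2, 147.5], [263.5, 157.4]]
```

Emit:
{"api": "step_arm", "payload": {
  "plan": [
    {"x": 0,"y": 30,"z": 0,"rx": 0,"ry": 0,"rz": 0,"gripper": 55},
    {"x": 0,"y": 30,"z": 0,"rx": 0,"ry": 0,"rz": 0,"gripper": 55},
    {"x": 0,"y": 20,"z": 0,"rx": 0,"ry": 0,"rz": 0,"gripper": 55},
    {"x": 0,"y": 10,"z": 0,"rx": 0,"ry": 0,"rz": 0,"gripper": 55}
  ]
}}

```text
clock: 16.27
ee_pos: [0.5088, -0.0375, 0.1706]
tool_rot: [[-0.506, -0.003, 0.863], [-0.863, -0.0, -0.506], [0.002, -1.0, -0.003]]
force: [-0.3, 0.0, -0.4]
finger_gap: 0.0468
```

```bash
python3 -c "
from h import *
to((.5105,-.0358)); p=shot('s17','side',210,110,130,90,6)"
```

```text
t 16.27 p [ 0.5088 -0.0375  0.1706] yaw_x -120.37 yaxis [-3.1e-03 -3.0e-04 -1.0e+00] q [-1.170e+01  5.000e-01  6.000e-01  9.030e+01 -1.000e-01 -1.613e+02] gap 0.04679607717923964
F [-0.35  0.05 -0.39] Ftool [ 0.13  0.4  -0.32] M [ 0.034  0.05  -0.044] rel C: along -63.5 right -22.4 rad 67.3 phi -120.5
shift tool x,z -2.3206191562967997 0.6350463981329286
```

View pics/s17.png

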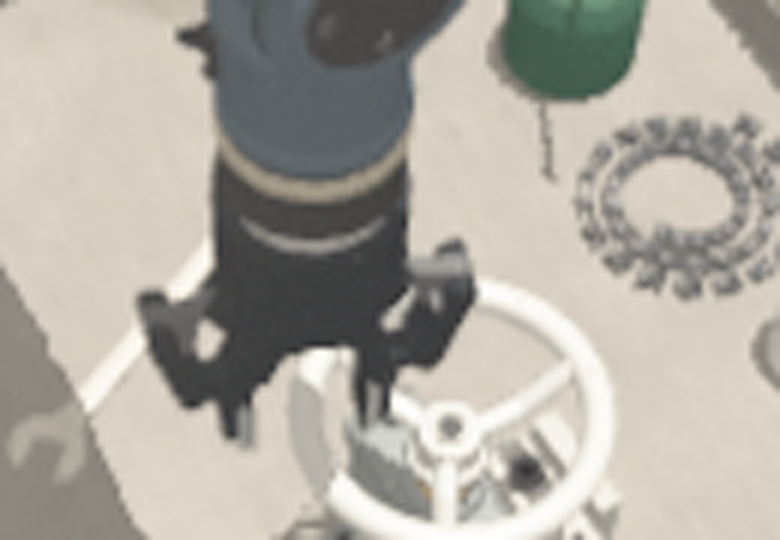

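Emit:
{"api": "step_arm", "payload": {
  "plan": [
    {"x": -2,"y": 12,"z": 0,"rx": 0,"ry": 0,"rz": 0,"gripper": 55},
    {"x": 0,"y": 10,"z": 0,"rx": 0,"ry": 0,"rz": 0,"gripper": 55},
    {"x": 0,"y": 0,"z": 0,"rx": 0,"ry": 0,"rz": 0,"gripper": 55}
  ]
}}

```text
clock: 16.57
ee_pos: [0.5111, -0.0348, 0.1509]
tool_rot: [[-0.504, 0.001, 0.864], [-0.864, -0.001, -0.504], [0.0, -1.0, 0.001]]
force: [-0.6, 0.5, -0.4]
finger_gap: 0.0469
```

```bash
python3 -c "
from h import *
to((.5105,-.0358)); p=shot('s18','side',210,110,130,90,6)"
```

```text
t 16.57 p [ 0.5111 -0.0348  0.1509] yaw_x -120.28 yaxis [ 5.e-04 -7.e-04 -1.e+00] q [ -11.4    0.5   -1.6   87.8   -0.  -161.1] gap 0.046885060701989105
F [-0.58  0.54 -0.43] Ftool [-0.17  0.43 -0.77] M [0.022 0.013 0.021] rel C: along -60.4 right -20.6 rad 63.9 phi -119.9
shift tool x,z 1.152770941583615 -0.071349822254428
```

View pics/s18.png

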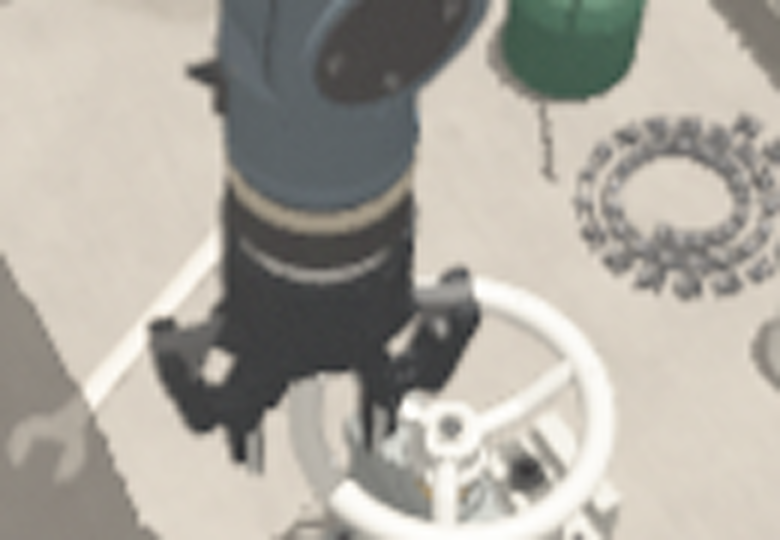

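Emit:
{"api": "step_arm", "payload": {
  "plan": [
    {"x": 0,"y": 10,"z": 0,"rx": 0,"ry": 0,"rz": 0,"gripper": 55},
    {"x": 0,"y": 8,"z": 0,"rx": 0,"ry": 0,"rz": 0,"gripper": 55},
    {"x": 0,"y": 0,"z": 0,"rx": 0,"ry": 0,"rz": 0,"gripper": 55}
  ]
}}

```text
clock: 16.87
ee_pos: [0.5108, -0.0345, 0.1326]
tool_rot: [[-0.504, -0.0, 0.864], [-0.864, -0.0, -0.504], [0.0, -1.0, 0.0]]
force: [-0.5, -0.8, -0.7]
finger_gap: 0.047
```

```bash
python3 -c "
from h import *
to((.5105,-.0358)); p=shot('s19','side',210,110,130,90,6)"
```

```text
t 16.87 p [ 0.5108 -0.0345  0.1326] yaw_x -120.26 yaxis [-1.e-04 -5.e-04 -1.e+00] q [ -11.3    0.5   -3.7   85.8   -0.  -161.1] gap 0.0470160416622147
F [-0.46 -0.78 -0.7 ] Ftool [ 0.9   0.7  -0.01] M [-0.014  0.013 -0.049] rel C: along -60.1 right -21.1 rad 63.7 phi -120.4
shift tool x,z 1.2911862839787702 0.43099049249177973
```

View pics/s19.png

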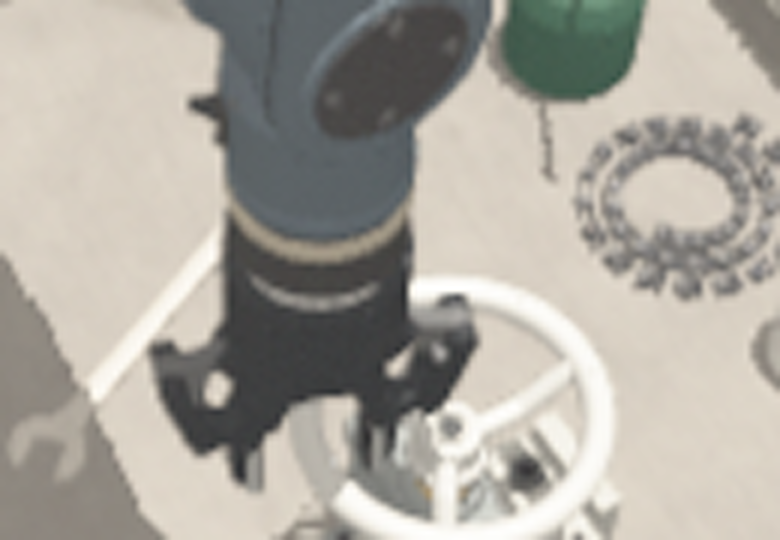

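Emit:
{"api": "step_arm", "payload": {
  "plan": [
    {"x": 1,"y": 0,"z": 0,"rx": 0,"ry": 0,"rz": 0,"gripper": 25},
    {"x": 0,"y": 0,"z": 0,"rx": 0,"ry": 0,"rz": 0,"gripper": 15},
    {"x": 0,"y": 0,"z": 0,"rx": 0,"ry": 0,"rz": 0,"gripper": 10},
    {"x": 0,"y": 0,"z": 0,"rx": 0,"ry": 0,"rz": 0,"gripper": 5},
    {"x": 0,"y": 0,"z": 0,"rx": 0,"ry": 0,"rz": 0,"gripper": 0},
    {"x": 0,"y": 0,"z": 0,"rx": 0,"ry": 0,"rz": 0,"gripper": 0},
    {"x": 0,"y": 0,"z": 0,"rx": 0,"ry": 0,"rz": 0,"gripper": 0}
  ]
}}

```text
clock: 17.5
ee_pos: [0.5114, -0.0357, 0.135]
tool_rot: [[-0.504, 0.003, 0.864], [-0.864, -0.001, -0.504], [-0.0, -1.0, 0.003]]
force: [-1.2, -1.2, 3.0]
finger_gap: 0.0139
```

```bash
cat >> h.py <<'E'
def tq():
    s=env.sense(); R=np.array(s["tool_rot"]); P=np.array(s["ee_pos"]); F=np.array(s["force"]); q=P[:2]-C
    ph=np.degrees(np.arctan2(q[1],q[0])); t=np.array([-q[1],q[0]])/np.hypot(*q); rr=q/np.hypot(*q)
    yx=np.degrees(np.arctan2(R[1,0],R[0,0]))
    print("t %.2f z %.4f rad %.1f phi %.1f yaw %.1f | Ft %.2f Fr %.2f Fz %.2f Mz %.3f torque %.3f | gap %.4f j6 %.1f"%(s["clock"],P[2],np.hypot(*q)*1e3,ph,yx,F[:2]@t,F[:2]@rr,F[2],s["wrist_torque"][2],q[0]*F[1]-q[1]*F[0]+s["wrist_torque"][2],s["finger_gap"],s["joint_pos"][5]))
E
python3 -c "
from h import *
tq(); p=shot('s20','side',210,110,130,90,6)"
```

```text
t 17.50 z 0.1350 rad 64.4 phi -119.3 yaw -120.3 | Ft -0.42 Fr 1.63 Fz 3.00 Mz 0.139 torque 0.112 | gap 0.0139 j6 -161.2
```

View pics/s20.png

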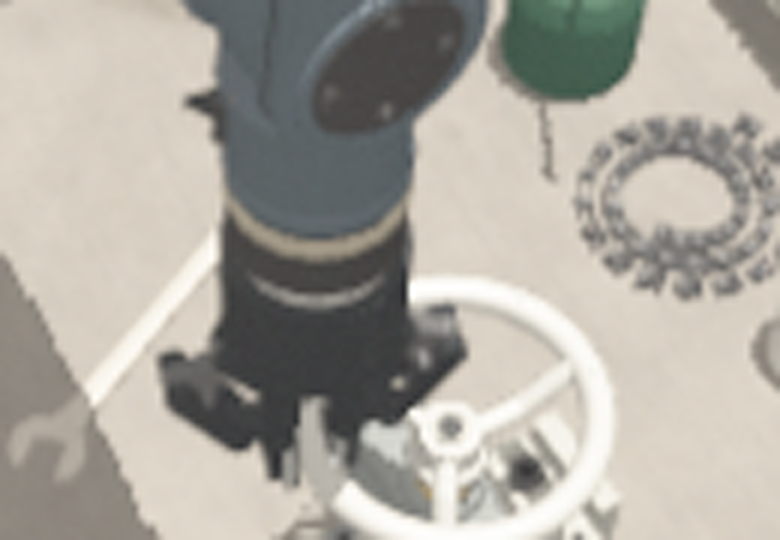

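Emit:
{"api": "step_arm", "payload": {
  "plan": [
    {"x": -0.3,"y": 0.2,"z": -6.5,"rx": 0,"ry": 0.1,"rz": 0,"gripper": 0},
    {"x": -0.3,"y": 0.2,"z": -6.5,"rx": 0,"ry": 0.1,"rz": 0,"gripper": 0},
    {"x": -0.3,"y": 0.2,"z": -6.5,"rx": 0,"ry": 0.1,"rz": 0,"gripper": 0},
    {"x": -0.3,"y": 0.2,"z": -6.5,"rx": 0,"ry": 0.1,"rz": 0,"gripper": 0}
  ]
}}

```text
clock: 17.88
ee_pos: [0.4922, -0.0191, 0.1342]
tool_rot: [[-0.803, 0.004, 0.595], [-0.595, -0.003, -0.803], [-0.001, -1.0, 0.005]]
force: [1.0, -2.2, 3.5]
finger_gap: 0.0137
```

```bash
python3 -c "
from h import *
tq(); p=shot('s21','side',210,110,130,90,6)"
```

```text
t 17.88 z 0.1342 rad 64.4 phi -142.1 yaw -143.5 | Ft 2.38 Fr 0.53 Fz 3.45 Mz 0.324 torque 0.478 | gap 0.0137 j6 -136.5
```

View pics/s21.png

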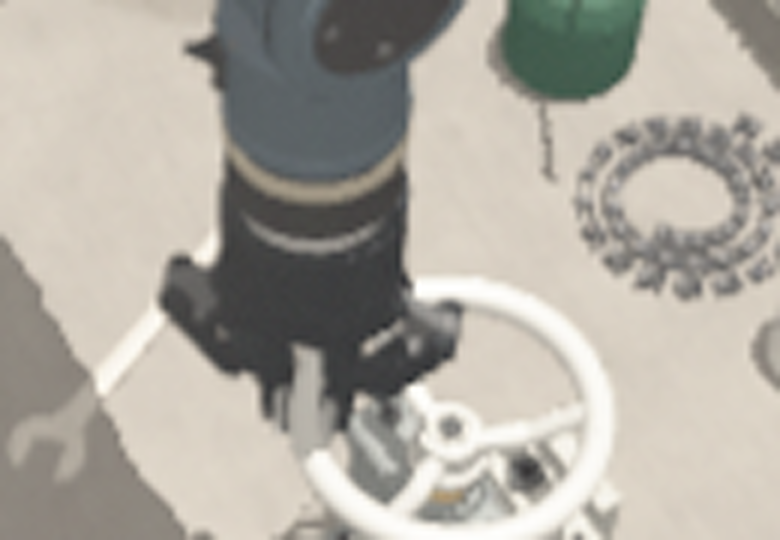

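Emit:
{"api": "step_arm", "payload": {
  "plan": [
    {"x": -0.3,"y": 0.2,"z": -6.5,"rx": 0,"ry": 0.1,"rz": 0,"gripper": 0},
    {"x": -0.3,"y": 0.2,"z": -6.5,"rx": 0,"ry": 0.1,"rz": 0,"gripper": 0},
    {"x": -0.3,"y": 0.2,"z": -6.5,"rx": 0,"ry": 0.1,"rz": 0,"gripper": 0}
  ]
}}

```text
clock: 18.18
ee_pos: [0.4828, -0.0022, 0.1336]
tool_rot: [[-0.943, 0.003, 0.333], [-0.333, -0.003, -0.943], [-0.002, -1.0, 0.004]]
force: [-0.6, -3.5, 3.5]
finger_gap: 0.0138
```

```bash
python3 -c "
from h import *
tq()"
```

```text
t 18.18 z 0.1336 rad 64.4 phi -159.3 yaw -160.5 | Ft 3.08 Fr 1.77 Fz 3.52 Mz 0.277 torque 0.476 | gap 0.0138 j6 -117.6
```

Emit:
{"api": "step_arm", "payload": {
  "plan": [
    {"x": -0.3,"y": 0.2,"z": -6.5,"rx": 0,"ry": 0.1,"rz": 0,"gripper": 0},
    {"x": -0.3,"y": 0.2,"z": -6.5,"rx": 0,"ry": 0.1,"rz": 0,"gripper": 0},
    {"x": -0.3,"y": 0.2,"z": -6.5,"rx": 0,"ry": 0.1,"rz": 0,"gripper": 0}
  ]
}}

```text
clock: 18.43
ee_pos: [0.4787, 0.0168, 0.133]
tool_rot: [[-0.999, 0.003, 0.039], [-0.039, -0.004, -0.999], [-0.003, -1.0, 0.004]]
force: [-0.4, -3.6, 3.8]
finger_gap: 0.0141
```

```bash
python3 -c "
from h import *
tq()"
```

```text
t 18.43 z 0.1330 rad 64.4 phi -176.7 yaw -177.7 | Ft 3.54 Fr 0.61 Fz 3.84 Mz 0.198 torque 0.426 | gap 0.0141 j6 -98.1
```

Emit:
{"api": "step_arm", "payload": {
  "plan": [
    {"x": -0.3,"y": 0.2,"z": -6.5,"rx": 0,"ry": 0.1,"rz": 0,"gripper": 0},
    {"x": -0.3,"y": 0.2,"z": -6.5,"rx": 0,"ry": 0.1,"rz": 0,"gripper": 0},
    {"x": -0.3,"y": 0.2,"z": -6.5,"rx": 0,"ry": 0.1,"rz": 0,"gripper": 0}
  ]
}}

```text
clock: 18.68
ee_pos: [0.4805, 0.0361, 0.1324]
tool_rot: [[-0.966, 0.002, -0.258], [0.258, -0.004, -0.966], [-0.003, -1.0, 0.003]]
force: [-1.4, -3.2, 3.7]
finger_gap: 0.0136
```

```bash
python3 -c "
from h import *
tq()"
```

```text
t 18.68 z 0.1324 rad 64.4 phi 166.0 yaw 165.1 | Ft 3.43 Fr 0.53 Fz 3.66 Mz 0.192 torque 0.414 | gap 0.0136 j6 -78.6
```

Emit:
{"api": "step_arm", "payload": {
  "plan": [
    {"x": -0.3,"y": 0.2,"z": -6.5,"rx": 0,"ry": 0.1,"rz": 0,"gripper": 0},
    {"x": -0.3,"y": 0.2,"z": -6.5,"rx": 0,"ry": 0.1,"rz": 0,"gripper": 0}
  ]
}}

```text
clock: 18.85
ee_pos: [0.4849, 0.0484, 0.132]
tool_rot: [[-0.896, 0.002, -0.445], [0.445, -0.004, -0.896], [-0.003, -1.0, 0.002]]
force: [-1.9, -3.8, 5.8]
finger_gap: 0.0137
```

```bash
python3 -c "
from h import *
tq()"
```

```text
t 18.85 z 0.1320 rad 64.4 phi 154.4 yaw 153.6 | Ft 4.26 Fr 0.01 Fz 5.77 Mz 0.135 torque 0.409 | gap 0.0137 j6 -65.7
```

Emit:
{"api": "step_arm", "payload": {
  "plan": [
    {"x": -0.3,"y": 0.2,"z": -6.5,"rx": 0,"ry": 0.1,"rz": 0,"gripper": 0},
    {"x": -0.3,"y": 0.2,"z": -6.5,"rx": 0,"ry": 0.1,"rz": 0,"gripper": 0}
  ]
}}

```text
clock: 19.02
ee_pos: [0.4916, 0.0594, 0.1316]
tool_rot: [[-0.79, 0.002, -0.614], [0.614, -0.004, -0.79], [-0.003, -1.0, 0.002]]
force: [-3.6, -3.7, 6.3]
finger_gap: 0.0137
```

```bash
python3 -c "
from h import *
tq()"
```

```text
t 19.02 z 0.1316 rad 64.4 phi 142.8 yaw 142.1 | Ft 5.10 Fr 0.68 Fz 6.29 Mz 0.127 torque 0.455 | gap 0.0137 j6 -52.9
```

Emit:
{"api": "step_arm", "payload": {
  "plan": [
    {"x": -0.3,"y": 0.2,"z": -6.5,"rx": 0,"ry": 0.1,"rz": 0,"gripper": 0},
    {"x": -0.3,"y": 0.2,"z": -6.5,"rx": 0,"ry": 0.1,"rz": 0,"gripper": 0}
  ]
}}

```text
clock: 19.18
ee_pos: [0.5004, 0.069, 0.1313]
tool_rot: [[-0.652, 0.001, -0.758], [0.758, -0.003, -0.652], [-0.003, -1.0, 0.001]]
force: [-2.5, -3.3, 5.7]
finger_gap: 0.0135
```

```bash
python3 -c "
from h import *
tq()"
```

```text
t 19.18 z 0.1313 rad 64.5 phi 131.3 yaw 130.7 | Ft 4.02 Fr -0.85 Fz 5.68 Mz 0.124 torque 0.383 | gap 0.0135 j6 -40.3
```

Emit:
{"api": "step_arm", "payload": {
  "plan": [
    {"x": -0.3,"y": 0.2,"z": -6.5,"rx": 0,"ry": 0.1,"rz": 0,"gripper": 0}
  ]
}}

```text
clock: 19.27
ee_pos: [0.5055, 0.073, 0.131]
tool_rot: [[-0.573, 0.001, -0.82], [0.82, -0.003, -0.573], [-0.003, -1.0, 0.001]]
force: [-3.7, -4.6, 5.4]
finger_gap: 0.0135
```

```bash
python3 -c "
from h import *
tq()"
```

```text
t 19.27 z 0.1310 rad 64.5 phi 125.5 yaw 125.0 | Ft 5.62 Fr -1.59 Fz 5.42 Mz 0.057 torque 0.420 | gap 0.0135 j6 -34.1
```

Emit:
{"api": "step_arm", "payload": {
  "plan": [
    {"x": -0.3,"y": 0.1,"z": -6.5,"rx": 0,"ry": 0.1,"rz": 0,"gripper": 0}
  ]
}}

```text
clock: 19.35
ee_pos: [0.5109, 0.0765, 0.1309]
tool_rot: [[-0.488, 0.001, -0.873], [0.873, -0.003, -0.488], [-0.003, -1.0, 0.001]]
force: [-3.7, -3.1, 5.1]
finger_gap: 0.0142
```

```bash
python3 -c "
from h import *
tq()"
```

```text
t 19.35 z 0.1309 rad 64.5 phi 119.8 yaw 119.2 | Ft 4.74 Fr -0.85 Fz 5.13 Mz 0.113 torque 0.419 | gap 0.0142 j6 -28.0
```

Emit:
{"api": "step_arm", "payload": {
  "plan": [
    {"x": -0.3,"y": 0.1,"z": -6.5,"rx": 0,"ry": 0.1,"rz": 0,"gripper": 0}
  ]
}}

```text
clock: 19.43
ee_pos: [0.5167, 0.0795, 0.1307]
tool_rot: [[-0.399, 0.001, -0.917], [0.917, -0.003, -0.399], [-0.003, -1.0, 0.001]]
force: [-3.0, -3.5, 5.7]
finger_gap: 0.0135
```

```bash
python3 -c "
from h import *
tq()"
```

```text
t 19.43 z 0.1307 rad 64.6 phi 114.0 yaw 113.5 | Ft 4.17 Fr -2.00 Fz 5.65 Mz 0.132 torque 0.401 | gap 0.0135 j6 -22.0
```

Emit:
{"api": "step_arm", "payload": {
  "plan": [
    {"x": -0.3,"y": 0.1,"z": -6.5,"rx": 0,"ry": 0.1,"rz": 0,"gripper": 0}
  ]
}}

```text
clock: 19.52
ee_pos: [0.5227, 0.0818, 0.1305]
tool_rot: [[-0.305, 0.001, -0.952], [0.952, -0.003, -0.305], [-0.003, -1.0, 0.0]]
force: [-4.2, -3.2, 4.9]
finger_gap: 0.0138
```

```bash
python3 -c "
from h import *
tq()"
```

```text
t 19.52 z 0.1305 rad 64.6 phi 108.3 yaw 107.8 | Ft 5.04 Fr -1.75 Fz 4.92 Mz 0.141 torque 0.466 | gap 0.0138 j6 -16.0
```

Emit:
{"api": "step_arm", "payload": {
  "plan": [
    {"x": -0.3,"y": 0.1,"z": -6.5,"rx": 0,"ry": 0.1,"rz": 0,"gripper": 0}
  ]
}}

```text
clock: 19.6
ee_pos: [0.5289, 0.0835, 0.1303]
tool_rot: [[-0.209, 0.0, -0.978], [0.978, -0.003, -0.209], [-0.003, -1.0, 0.0]]
force: [-3.5, -2.4, 5.2]
finger_gap: 0.014
```

```bash
python3 -c "
from h import *
tq()"
```

```text
t 19.60 z 0.1303 rad 64.6 phi 102.6 yaw 102.1 | Ft 3.95 Fr -1.62 Fz 5.22 Mz 0.112 torque 0.368 | gap 0.0140 j6 -10.1
```

Emit:
{"api": "step_arm", "payload": {
  "plan": [
    {"x": -0.3,"y": 0.1,"z": -6.5,"rx": 0,"ry": 0.1,"rz": 0,"gripper": 0}
  ]
}}

```text
clock: 19.68
ee_pos: [0.5352, 0.0846, 0.1301]
tool_rot: [[-0.11, -0.0, -0.994], [0.994, -0.003, -0.11], [-0.003, -1.0, 0.0]]
force: [-3.5, -3.4, 4.7]
finger_gap: 0.0137
```

```bash
python3 -c "
from h import *
tq()"
```

```text
t 19.68 z 0.1301 rad 64.6 phi 97.0 yaw 96.3 | Ft 3.91 Fr -2.96 Fz 4.75 Mz 0.176 torque 0.429 | gap 0.0137 j6 -4.3
```

Emit:
{"api": "step_arm", "payload": {
  "plan": [
    {"x": -0.3,"y": 0.1,"z": -6.5,"rx": 0,"ry": 0.1,"rz": 0,"gripper": 0}
  ]
}}

```text
clock: 19.77
ee_pos: [0.5415, 0.0851, 0.13]
tool_rot: [[-0.011, -0.0, -1.0], [1.0, -0.003, -0.011], [-0.003, -1.0, 0.0]]
force: [-4.2, -3.4, 4.6]
finger_gap: 0.0136
```

```bash
python3 -c "
from h import *
tq()"
```

```text
t 19.77 z 0.1300 rad 64.6 phi 91.3 yaw 90.6 | Ft 4.23 Fr -3.29 Fz 4.56 Mz 0.214 torque 0.487 | gap 0.0136 j6 1.4
```

Emit:
{"api": "step_arm", "payload": {
  "plan": [
    {"x": -0.3,"y": 0.1,"z": -6.5,"rx": 0,"ry": 0.1,"rz": 0,"gripper": 0}
  ]
}}

```text
clock: 19.85
ee_pos: [0.5478, 0.085, 0.1298]
tool_rot: [[0.089, -0.001, -0.996], [0.996, -0.003, 0.089], [-0.003, -1.0, 0.001]]
force: [-4.5, -2.8, 4.5]
finger_gap: 0.0137
```

```bash
python3 -c "
from h import *
tq()"
```

```text
t 19.85 z 0.1298 rad 64.6 phi 85.7 yaw 84.9 | Ft 4.28 Fr -3.14 Fz 4.47 Mz 0.201 torque 0.477 | gap 0.0137 j6 7.1
```

Emit:
{"api": "step_arm", "payload": {
  "plan": [
    {"x": -0.3,"y": 0.1,"z": -6.5,"rx": 0,"ry": 0.1,"rz": 0,"gripper": 0}
  ]
}}

```text
clock: 19.93
ee_pos: [0.5541, 0.0842, 0.1297]
tool_rot: [[0.188, -0.001, -0.982], [0.982, -0.002, 0.188], [-0.003, -1.0, 0.001]]
force: [-4.9, -1.7, 4.7]
finger_gap: 0.0136
```

```bash
python3 -c "
from h import *
tq()"
```

```text
t 19.93 z 0.1297 rad 64.7 phi 80.1 yaw 79.2 | Ft 4.53 Fr -2.53 Fz 4.65 Mz 0.259 torque 0.552 | gap 0.0136 j6 12.7
```

Emit:
{"api": "step_arm", "payload": {
  "plan": [
    {"x": -0.3,"y": 0.1,"z": -6.5,"rx": 0,"ry": 0.1,"rz": 0,"gripper": 0}
  ]
}}

```text
clock: 20.02
ee_pos: [0.5603, 0.0828, 0.1296]
tool_rot: [[0.285, -0.002, -0.959], [0.959, -0.002, 0.285], [-0.002, -1.0, 0.001]]
force: [-4.9, -2.5, 4.8]
finger_gap: 0.0138
```

```bash
python3 -c "
from h import *
tq()"
```

```text
t 20.02 z 0.1296 rad 64.7 phi 74.5 yaw 73.5 | Ft 4.04 Fr -3.76 Fz 4.82 Mz 0.283 torque 0.544 | gap 0.0138 j6 18.2
```

Emit:
{"api": "step_arm", "payload": {
  "plan": [
    {"x": -0.3,"y": 0.1,"z": -6.5,"rx": 0,"ry": 0.1,"rz": 0,"gripper": 0}
  ]
}}

```text
clock: 20.1
ee_pos: [0.5663, 0.0809, 0.1294]
tool_rot: [[0.379, -0.002, -0.925], [0.925, -0.002, 0.379], [-0.002, -1.0, 0.001]]
force: [-6.1, -1.7, 5.4]
finger_gap: 0.0136
```

```bash
python3 -c "
from h import *
tq()"
```

```text
t 20.10 z 0.1294 rad 64.7 phi 68.9 yaw 67.7 | Ft 5.09 Fr -3.82 Fz 5.36 Mz 0.404 torque 0.734 | gap 0.0136 j6 23.7
```

Emit:
{"api": "step_arm", "payload": {
  "plan": [
    {"x": -0.3,"y": 0.1,"z": -6.5,"rx": 0,"ry": 0.1,"rz": 0,"gripper": 0}
  ]
}}

```text
clock: 20.18
ee_pos: [0.5721, 0.0783, 0.1292]
tool_rot: [[0.469, -0.002, -0.883], [0.883, -0.001, 0.469], [-0.002, -1.0, 0.001]]
force: [-6.0, -1.1, 4.1]
finger_gap: 0.0138
```

```bash
python3 -c "
from h import *
tq()"
```

```text
t 20.18 z 0.1292 rad 64.7 phi 63.2 yaw 62.0 | Ft 4.87 Fr -3.70 Fz 4.09 Mz 0.369 torque 0.685 | gap 0.0138 j6 29.2
```

Emit:
{"api": "step_arm", "payload": {
  "plan": [
    {"x": -0.3,"y": 0.1,"z": -6.5,"rx": 0,"ry": 0.1,"rz": 0,"gripper": 0}
  ]
}}

```text
clock: 20.27
ee_pos: [0.5777, 0.0751, 0.129]
tool_rot: [[0.555, -0.002, -0.832], [0.832, -0.001, 0.555], [-0.002, -1.0, 0.001]]
force: [-5.2, -0.6, 3.7]
finger_gap: 0.0136
```

```bash
python3 -c "
from h import *
tq()"
```

```text
t 20.27 z 0.1290 rad 64.7 phi 57.6 yaw 56.3 | Ft 4.03 Fr -3.33 Fz 3.70 Mz 0.354 torque 0.615 | gap 0.0136 j6 34.5
```

Emit:
{"api": "step_arm", "payload": {
  "plan": [
    {"x": -0.3,"y": 0.1,"z": -6.5,"rx": 0,"ry": 0.1,"rz": 0,"gripper": 0}
  ]
}}

```text
clock: 20.35
ee_pos: [0.5829, 0.0714, 0.1289]
tool_rot: [[0.635, -0.002, -0.773], [0.773, -0.001, 0.635], [-0.002, -1.0, 0.001]]
force: [-5.7, -1.1, 3.1]
finger_gap: 0.0137
```

```bash
python3 -c "
from h import *
tq()"
```

```text
t 20.35 z 0.1289 rad 64.7 phi 51.9 yaw 50.6 | Ft 3.81 Fr -4.42 Fz 3.11 Mz 0.439 torque 0.685 | gap 0.0137 j6 39.9
```

```bash
python3 -c "
import numpy as np
from scipy.optimize import least_squares
d=np.array([(166,.414),(154.4,.409),(142.8,.455),(131.3,.383),(125.5,.42),(119.8,.419),(114,.401),(108.3,.466),(102.6,.368),(97,.429),(91.3,.487),(85.7,.477),(80.1,.552),(74.5,.544),(68.9,.734),(63.2,.685),(57.6,.615),(51.9,.685)])
def f(p):
    a=np.radians(p[0]-d[:,0]); return p[1]+np.where(a<0,0,np.where(a<.5,.4*a,.2+.07*(a-.5)))-d[:,1]
b=min(((f([t,.425])**2).sum(),t) for t in np.arange(60,115,.5));print(b)
for t in (85,90,95,100,105): print(t,(f([t,.425])**2).sum())
r=least_squares(f,[92,.42]);print(r.x,r.cost,np.sqrt(np.diag(np.linalg.inv(r.jac.T@r.jac))*2*r.cost/16))
"
```

```text
(np.float64(0.028520666645420988), np.float64(97.5))
85 0.07912322734626835
90 0.05043804774784442
95 0.03265789168887681
100 0.03058292880523472
105 0.04449098362160149
[97.54789023  0.42714389] 0.014194518162765693 [3.31262679 0.01233714]
```

Emit:
{"api": "step_arm", "payload": {
  "plan": [
    {"x": -0.3,"y": 0.1,"z": -6.5,"rx": 0,"ry": 0.1,"rz": 0,"gripper": 0},
    {"x": -0.3,"y": 0.1,"z": -6.5,"rx": 0,"ry": 0.1,"rz": 0,"gripper": 0}
  ]
}}

```text
clock: 20.52
ee_pos: [0.5921, 0.0626, 0.1285]
tool_rot: [[0.776, -0.002, -0.631], [0.631, 0.0, 0.776], [-0.002, -1.0, 0.002]]
force: [-5.3, 0.5, 3.4]
finger_gap: 0.0139
```

```bash
python3 -c "
from h import *
tq()"
```

```text
t 20.52 z 0.1285 rad 64.7 phi 40.6 yaw 39.1 | Ft 3.84 Fr -3.71 Fz 3.35 Mz 0.455 torque 0.704 | gap 0.0139 j6 50.4
```

Emit:
{"api": "step_arm", "payload": {
  "plan": [
    {"x": -0.3,"y": 0.1,"z": -6.5,"rx": 0,"ry": 0.1,"rz": 0,"gripper": 0},
    {"x": -0.3,"y": 0.1,"z": -6.5,"rx": 0,"ry": 0.1,"rz": 0,"gripper": 0}
  ]
}}

```text
clock: 20.68
ee_pos: [0.5994, 0.0521, 0.1281]
tool_rot: [[0.885, -0.002, -0.465], [0.465, 0.001, 0.885], [-0.002, -1.0, 0.002]]
force: [-5.2, 0.3, 2.7]
finger_gap: 0.0136
```

```bash
python3 -c "
from h import *
tq()"
```

```text
t 20.68 z 0.1281 rad 64.7 phi 29.3 yaw 27.7 | Ft 2.82 Fr -4.33 Fz 2.69 Mz 0.488 torque 0.670 | gap 0.0136 j6 60.9
```

Emit:
{"api": "step_arm", "payload": {
  "plan": [
    {"x": -0.3,"y": 0.1,"z": -6.5,"rx": 0,"ry": 0.1,"rz": 0,"gripper": 0},
    {"x": -0.3,"y": 0.1,"z": -6.5,"rx": 0,"ry": 0.1,"rz": 0,"gripper": 0}
  ]
}}

```text
clock: 20.85
ee_pos: [0.6045, 0.0404, 0.1278]
tool_rot: [[0.96, -0.002, -0.28], [0.28, 0.002, 0.96], [-0.001, -1.0, 0.002]]
force: [-3.7, 1.5, 2.3]
finger_gap: 0.0134
```

```bash
python3 -c "
from h import *
tq()"
```

```text
t 20.85 z 0.1278 rad 64.7 phi 17.9 yaw 16.3 | Ft 2.58 Fr -3.04 Fz 2.26 Mz 0.575 torque 0.742 | gap 0.0134 j6 71.2
```

Emit:
{"api": "step_arm", "payload": {
  "plan": [
    {"x": -0.3,"y": 0.1,"z": -6.5,"rx": 0,"ry": 0.1,"rz": 0,"gripper": 0},
    {"x": -0.3,"y": 0.1,"z": -5.9,"rx": 0,"ry": 0.09,"rz": 0,"gripper": 0}
  ]
}}

```text
clock: 21.02
ee_pos: [0.6071, 0.0285, 0.1274]
tool_rot: [[0.996, -0.001, -0.094], [0.094, 0.002, 0.996], [-0.001, -1.0, 0.002]]
force: [-3.2, 2.5, 1.3]
finger_gap: 0.0135
```

```bash
python3 -c "
from h import *
tq(); st()
p=shot('s22','side',210,110,130,90,6); shot('t22','top',190,120,130,90,6)"
```

```text
t 21.02 z 0.1274 rad 64.6 phi 7.1 yaw 5.4 | Ft 2.84 Fr -2.91 Fz 1.33 Mz 0.525 torque 0.709 | gap 0.0135 j6 80.9
t 21.02 p [0.6071 0.0285 0.1274] yaw_x 5.38 yaxis [-0.0013  0.0022 -1.    ] q [-3.7 15.  11.7 86.8  0.1 80.9] gap 0.013541864117447264
F [-3.24  2.46  1.33] Ftool [-3.   -1.33  2.75] M [0.553 0.51  0.525] rel C: along 20.2 right 61.4 rad 64.6 phi 7.1
```

View pics/s22.png

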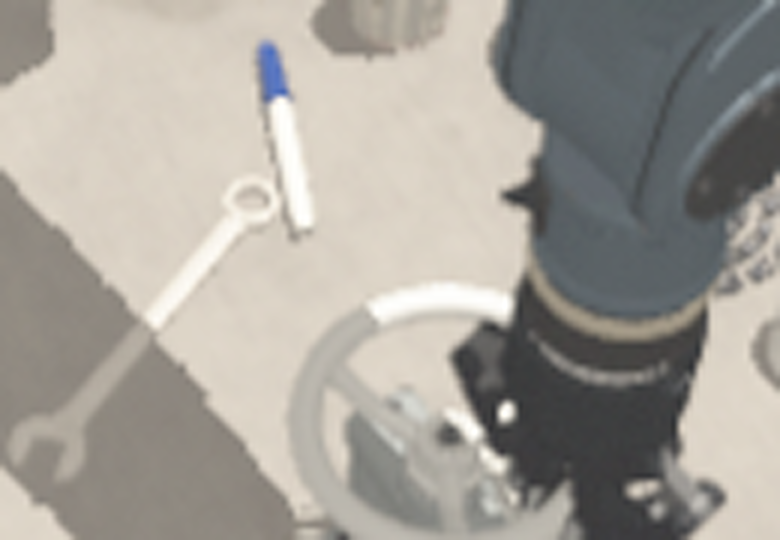

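Emit:
{"api": "step_arm", "payload": {
  "plan": [
    {"x": 0,"y": 0,"z": 0,"rx": 0,"ry": 0,"rz": 0,"gripper": 0}
  ]
}}

```text
clock: 21.2
ee_pos: [0.6072, 0.0275, 0.1275]
tool_rot: [[0.995, -0.001, -0.097], [0.097, -0.0, 0.995], [-0.001, -1.0, -0.0]]
force: [-2.1, 1.3, 0.7]
finger_gap: 0.0135
```

```bash
python3 -c "
from h import *
tq()"
```

```text
t 21.20 z 0.1275 rad 64.6 phi 6.2 yaw 5.6 | Ft 1.54 Fr -1.91 Fz 0.69 Mz -0.007 torque 0.093 | gap 0.0135 j6 80.7
```

Emit:
{"api": "step_arm", "payload": {
  "plan": [
    {"x": 0,"y": 0,"z": 0,"rx": 0,"ry": 0,"rz": 0,"gripper": 30},
    {"x": 0,"y": 0,"z": 0,"rx": 0,"ry": 0,"rz": 0,"gripper": 50},
    {"x": 0,"y": 0,"z": 0,"rx": 0,"ry": 0,"rz": 0,"gripper": 50},
    {"x": 0,"y": 0,"z": 0,"rx": 0,"ry": 0,"rz": 0,"gripper": 50},
    {"x": 0,"y": 0,"z": 0,"rx": 0,"ry": 0,"rz": 0,"gripper": 50}
  ]
}}

```text
clock: 21.62
ee_pos: [0.6089, 0.027, 0.1287]
tool_rot: [[0.996, 0.003, -0.094], [0.094, -0.001, 0.996], [0.003, -1.0, -0.002]]
force: [1.0, -0.3, -0.2]
finger_gap: 0.0424
```

```bash
python3 -c "
from h import *
tq()"
```

```text
t 21.62 z 0.1287 rad 66.2 phi 5.6 yaw 5.4 | Ft -0.42 Fr 0.93 Fz -0.24 Mz -0.011 torque -0.039 | gap 0.0424 j6 80.9
```

Emit:
{"api": "step_arm", "payload": {
  "plan": [
    {"x": 0,"y": -15,"z": 0,"rx": 0,"ry": 0,"rz": 0,"gripper": 50},
    {"x": 0,"y": -30,"z": 0,"rx": 0,"ry": 0,"rz": 0,"gripper": 50},
    {"x": 0,"y": -30,"z": 0,"rx": 0,"ry": 0,"rz": 0,"gripper": 50},
    {"x": 0,"y": -30,"z": 0,"rx": 0,"ry": 0,"rz": 0,"gripper": 50},
    {"x": -30,"y": -25,"z": 0,"rx": 0,"ry": 0,"rz": 0,"gripper": 50},
    {"x": -35,"y": 0,"z": 0,"rx": 0,"ry": 0,"rz": 0,"gripper": 50},
    {"x": -35,"y": 0,"z": 0,"rx": 0,"ry": 0,"rz": 0,"gripper": 50},
    {"x": -35,"y": 0,"z": 0,"rx": 0,"ry": 0,"rz": 0,"gripper": 50},
    {"x": -35,"y": 0,"z": 0,"rx": 0,"ry": 0,"rz": 0,"gripper": 50},
    {"x": -35,"y": 0,"z": 0,"rx": 0,"ry": 0,"rz": 0,"gripper": 50},
    {"x": -35,"y": 0,"z": 0,"rx": 0,"ry": 0,"rz": 0,"gripper": 50},
    {"x": 0,"y": 0,"z": 0,"rx": 0,"ry": 0,"rz": 0,"gripper": 50}
  ]
}}

```text
clock: 22.62
ee_pos: [0.364, 0.0048, 0.259]
tool_rot: [[0.996, 0.002, -0.094], [0.094, -0.002, 0.996], [0.002, -1.0, -0.002]]
force: [0.4, 0.9, -0.1]
finger_gap: 0.0428
```

```bash
python3 -c "
from h import *
st()
p=optics.read_camera('side'); cv2.imwrite('pics/f_side.png',p['pixels'])
for t in ['blank_free_end','wheel_centre','caliper','piston','mug']:
  for a in spotter.landmark_of(p,t)[:1]: print(t,np.round(a['at'],4),round(a['confidence'],2),round((np.array(a['at'])[:2]-C)@d,4))
p=shot('f_z','side',200,130,130,90,6)
"
```

```text
t 22.62 p [0.364  0.0048 0.259 ] yaw_x 5.38 yaxis [ 0.0018 -0.0018 -1.    ] q [-9.800e+00 -1.950e+01 -6.600e+00  1.027e+02 -1.000e-01  7.490e+01] gap 0.04278145812415726
F [ 0.43  0.93 -0.05] Ftool [0.51 0.05 0.88] M [ 0.02  -0.077  0.012] rel C: along -49.8 right -172.7 rad 179.7 phi -175.0
blank_free_end [ 0.5188 -0.1069  0.0562] 0.75 -0.1297
wheel_centre [0.5446 0.0256 0.1917] 0.56 0.0053
caliper [ 0.4012 -0.3261 -0.0014] 0.67 -0.3674
piston [ 0.572   0.2933 -0.0066] 0.94 0.2733
mug [ 0.5927 -0.3614 -0.0015] 0.79 -0.3652
```

View pics/f_side.png

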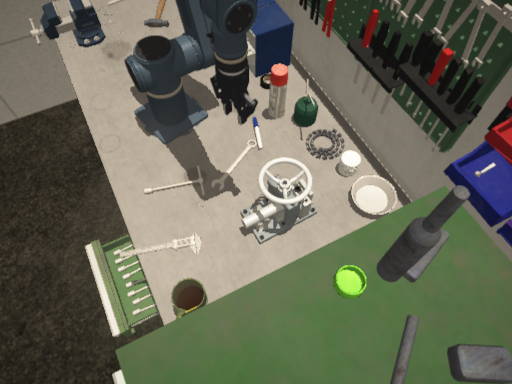

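View pics/f_z.png

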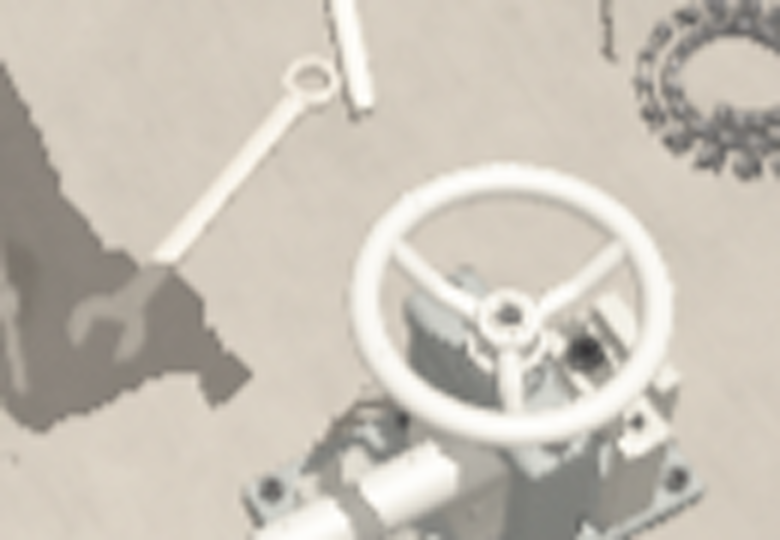

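```bash
python3 -c "
from h import *
print(env.close_job())"
```

```text
the job is handed in; nothing more can be done
None
```

The blank is home against the end stop and clamped, and the job is handed in at about 23 s of the 72 s allowed. No verdict was reported.

- **Pushing home:** I pushed the blank's free end with the shut fingers. It slid at about 5 to 6 N, then stopped dead while the force rose to about 16 N. The camera put the free end 129 to 130 mm from the screw's axis afterwards, and again after clamping; 130 mm is home.
- **Clamping:** I gripped the rim once and turned it about 234° clockwise in a single stroke.
    - **Touch:** The torque held at about 0.43 N m, then rose to about 0.7 N m. A fit to the readings puts the touch about 2.5 rad (±0.06) into the turn.
    - **Quarter turn:** I stopped about 91° past the touch. The foot and the clamping force cannot be seen, so this rests on the torque readings.
- **Final check:** I opened the gripper, lifted clear and moved away. The last side-camera picture showed the spokes roughly where a turn of that size should leave them, and the wheel about 6 to 8 mm lower. The caliper, piston and mug were where they started, within the detector's error.

**Problems on the way:**
- **Fingertip height:** The shut fingertips ended roughly 37 mm higher than the reported tool point. My first push at z = 45 mm therefore passed over the blank without touching it. I then worked with a correction for this.
- **Last joint:** It reached its −180° limit once while I was turning the gripper in free space, and I backed it off. The limit was reached, not passed as far as the state showed.

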